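Put the tasting accessories back on their own coasters

TASK

The three tasting accessories stand on each other's coasters. Put each on its own, upright in the middle: the vacuum pump on the round coaster, the bottle stopper on the square one, and the corkscrew on the oblong one with its T-handle along the coaster's length. Each coaster takes only one thing, so park one on a free patch of table on the way; knock nothing over, and do not shift the glass, the tin or the matchbox.

Things in the scene. Friction and masses are not known exactly. Their poses are not given: they have to be found in the camera images.
- pump: hand vacuum pump, a white waisted cylinder standing upright with a black round top grip; 44 mm diameter, 99 mm tall; the top grip, 71 to 99 mm above the foot, is 39 mm across and does not move on the body; about 90 g. Origin at the centre of its underside, z up. At the start it stands on the square coaster
- corkscrew: metal winged corkscrew standing on its bell, arms folded down, nothing on it moves; 39 x 84 x 138 mm (x, y, z), 240 g. T-handle: bar along its y axis, 62 mm long, 12 mm thick, centred 132 mm above the foot; a 16 mm collar under it from 117 to 125 mm. Bell 40 mm across, arms reach 42 mm out along y. Origin: centre of its underside, z up. At the start on the round coaster
- stopper: turned cork bottle stopper, standing on its wider brass cap; 29 mm diameter at the foot, 37 mm tall, narrower above; about 45 g. Origin at the centre of its underside, z up. At the start it stands on the oblong coaster
- round_coaster: round wooden coaster with a flush cork inlay, 100 mm diameter, 10 mm thick; fixed to the table; origin at the centre of its underside, z up, top face 10 mm above the table
- square_coaster: square wooden coaster with a flush cork inlay, 90 x 90 mm, 10 mm thick; fixed to the table; origin at the centre of its underside, z up, top face 10 mm above the table
- oblong_coaster: oblong wooden coaster with a flush cork inlay, 130 mm along its x axis and 76 mm along its y axis, 10 mm thick; fixed to the table; origin at the centre of its underside, z up, top face 10 mm above the table. Besides the listed things the table is bare from 0.45 to 0.65 m from the base axis, within 36 degrees of straight ahead; bottles 321 mm tall stand farther back
- glass: bystander: stemmed clear tasting glass, upright, 65 mm diameter, 155 mm tall, loose; origin at the centre of its underside
- tin: bystander: flat closed tin, 62 x 88 x 21 mm, loose; origin at the centre of its underside
- matchbox: bystander: closed matchbox, 37 x 56 x 17 mm, loose; origin at the centre of its underside
Mind the look-alikes: they are no part of the job. Leave any pink or purple look-alike of the stopper alone.

How it is judged:
At the end, for the whole second after the job is handed in: pump on the round, stopper on the square and corkscrew on the oblong coaster, each upright, at rest on the coaster's top face, its centre within 15 mm of the coaster's; the corkscrew's T-handle within 15 degrees of the oblong coaster's length; glass, tin and matchbox within 20 mm of where they stood (horizontal distance between pump and round_coaster below 0.015 m and z of pump in the frame of round_coaster between 0.006 and 0.014 m and angle between each of pump, stopper, corkscrew's own z axis and vertical below 0.12 rad and linear speed of each of pump, stopper, corkscrew below 0.02 m/s and angular speed of each of pump, stopper, corkscrew below 0.2 rad/s and horizontal distance between stopper and square_coaster below 0.015 m and z of stopper in the frame of square_coaster between 0.006 and 0.014 m and horizontal distance between corkscrew and oblong_coaster below 0.015 m and z of corkscrew in the frame of oblong_coaster between 0.006 and 0.014 m and angle between the y axis of corkscrew and the x axis of oblong_coaster, either way round below 0.26 rad and distance of each of glass, tin, matchbox from where it was at the start of the episode below 0.02 m); the robot touches nothing.
It fails at once if the pump, the corkscrew or the stopper is knocked over (angle between any of pump, corkscrew, stopper's own z axis and vertical above 0.7 rad).
It fails at once if the tasting glass is shifted by more than 20 mm or knocked over (distance of glass from where it was at the start of the episode above 0.02 m or angle between glass's own z axis and vertical above 0.4 rad).
It fails at once if the flat tin is shifted by more than 20 mm or knocked over (distance of tin from where it was at the start of the episode above 0.02 m or angle between tin's own z axis and vertical above 0.4 rad).
It fails at once if the matchbox is shifted by more than 20 mm or knocked over (distance of matchbox from where it was at the start of the episode above 0.02 m or angle between matchbox's own z axis and vertical above 0.4 rad).
It also fails if it takes over 128 s, if anything falls off the work surface, if the arm or the gripper's body presses on something with over 40 N, if the wrist force passes 120 N, or if a joint passes its speed limit or range.

ROBOT

A 7-joint arm with a two-finger parallel gripper is mounted at the origin on the work surface; the furniture and walls round the work are solid. World frame = base frame: x ahead of the robot, y to its left, z up, the work surface at z = 0. Lengths are in m, angles in rad, forces in N, time in s.
With the tool pointing down it reaches from about 0.425 to 0.875 m from the base axis. Payload 8.4 kg.
Tool frame: the origin (TCP) lies at the very end of the fingers, on their centre line; the grasp point (between the pads) lies 19 mm behind it (arm.tcp_to_grasp is the distance from the TCP to the grasp point, in m); x points along the fingers, y is the direction in which the jaws open and shut, and the axes are right-handed (so a half turn about x gives the same grasp; the last joint's range is limited). The gripper opens to 85 mm and grips with 20 to 120 N. Pads are 22 mm wide; open, the fingers measure 114 mm over their backs; the gripper's body (76 mm by 85 mm) begins 54 mm behind the grasp point. The pads swing forward as they close: fully open they stand 13 mm farther back than shut.
Start: joints at [-1.223, 0.333, 0.04, 1.465, -0.013, 1.343, -0.059], TCP at [0.281, 0.586, 0.21] pointing down, gripper open.
Joint ranges: [-2.58, 2.58], [-0.38, 2.09], [-1.3, 1.39], [0.25, 2.4], [-1.5, 4.64], [0.08, 2.09], [-2.65, 2.65]. Speed limits (rad/s): [2.22, 2.22, 2.79, 2.79, 3.14, 3.14, 3.14].

INTERFACE

Orientations are given as a rotation vector (axis times angle).
In Python, from bench import status, grab_frame, arm gives the robot as it stands. The module is installed in compiled form; this text tells all that it offers.
- The arm moves only by the shell command python3 -m jog 'ROWS' [FORCE]. ROWS is JSON, a list of rows, each an object of numbers: "x", "y", "z": the shift along the tool's x, y, z in mm; "rx", "ry", "rz": the turn, a rotation vector about the tool's x, y, z in rad; "fingers": the opening, from 0 (shut) to 1 (fully open). In form: [{"x": .., "y": .., "z": .., "rx": .., "ry": .., "rz": .., "fingers": ..}, ...]. A call has 1 to 8 rows; each row shifts and turns the pose as measured when the row begins, along the tool's axes as they then stand; what a row does not reach is not made up. A row lasts 1/10 s, in which the tool goes at most 50 mm and 8.59 degrees, less where a joint would pass 70% of its speed; a pose out of reach is approached as far as the arm can. A call with a gripper value outside its range is refused whole. The fingers move at their own pace and stop on an object; FORCE is the grip in N (left out, the last holds). Time passes only in rows, so rows that do not move let the fingers close. It gives the time, the measured TCP pose, the force and the opening at its end, in the units of the state.
- status.sense(): the state, without advancing time (a new reading comes with each control period).
- grab_frame(name): name is "side" or "top"; returns a dict with "image" (384x512x3 uint8, blue, green, red), "depth" (384x512 float32, m along the optical axis (not along the pixel's ray), 0 where there is no reading), "intrinsics" (3x3 intrinsics, pixels), "view" (4x4, takes a point from world to camera coordinates). Camera axes: x right, y down, z forward; pixel columns grow to the right and rows downward; lengths in m; the calibration is good to about 2 mm. A picture is of the moment at which its call begins.
- arm.close_job(): hands the job in, once; it reports no verdict.
The state is a dict: "time_s": time; "q": joint angles; "joint_velocities": joint speeds; "joint_efforts": joint torques, N m; "position": TCP position; "orientation": TCP orientation; "force": force on the tool from outside, world axes, zero at the start; "ft_torque": the same for the moment, N m; "gripper_width": opening from 0.0 (shut) to 1.0 (fully open).
Only numpy, scipy, OpenCV 4.12 (cv2) and the standard library are available. Lean on these libraries where they do the work, as an engineer would, in place of code of your own. Each camera call takes 0.05 s, during which the arm holds its last target.

## Working session

There is one attempt and no reset: what is moved stays moved. The work goes in short steps, Python scripts to look and compute and a shell command to move; the robot and the scene stay as the last step left them, time stands still between calls to the robot, and variables do not carry over. Pictures are saved under pics/ and viewed, and the job is handed in when it is done.

```bash
mkdir -p pics; ls; cat > h.py <<'E'
import numpy as np,cv2
from bench import status,grab_frame,arm
from scipy.spatial.transform import Rotation as R
def snap(name,tag):
    f=grab_frame(name); np.savez(f'{tag}.npz',**{k:f[k] for k in('image','depth','intrinsics','view')})
    return f
def load(tag): return dict(np.load(f'{tag}.npz'))
def up(f,tag,box=None,s=1.5):
    im=f['image']
    if box: im=im[box[1]:box[3],box[0]:box[2]]
    cv2.imwrite(f'pics/{tag}.png',cv2.resize(im,None,fx=s,fy=s,interpolation=cv2.INTER_CUBIC))
def px(f,u,v,z):  # pixel to world at height z
    K=f['intrinsics'];V=f['view'];Rm=V[:3,:3];t=V[:3,3]
    d=Rm.T@np.linalg.inv(K)@np.array([u,v,1.]);c=-Rm.T@t
    return c+d*(z-c[2])/d[2]
def cloud(f):
    K=f['intrinsics'];V=f['view'];D=f['depth'];h,w=D.shape
    u,v=np.meshgrid(np.arange(w),np.arange(h))
    P=np.stack([(u-K[0,2])/K[0,0]*D,(v-K[1,2])/K[1,1]*D,D],-1)
    P=(P-V[:3,3])@V[:3,:3]; P[D<=0]=np.nan
    return P
E
python3 - <<'E'
from h import *
for n in('side','top'):
    f=snap(n,n+'0'); up(f,n+'0'); print(n,f['intrinsics'].round(1).tolist(),f['view'].round(3).tolist())
s=status.sense();print(s)
print(R.from_rotvec(s['orientation']).as_matrix().round(3), arm.tcp_to_grasp)
E
```

```text
pics
side [[349.2, 0.0, 259.2], [0.0, 349.2, 190.1], [0.0, 0.0, 1.0]] [[0.993, -0.114, 0.013, -0.504], [-0.035, -0.411, -0.911, 0.092], [0.11, 0.905, -0.412, 0.829], [0.0, 0.0, 0.0, 1.0]]
top [[352.8, 0.0, 259.6], [0.0, 352.8, 191.6], [0.0, 0.0, 1.0]] [[-0.014, -1.0, 0.001, 0.046], [-0.995, 0.014, -0.096, 0.516], [0.096, -0.003, -0.995, 1.013], [0.0, 0.0, 0.0, 1.0]]
{'time_s': 0.1, 'q': array([-1.22318088,  0.33382186,  0.0398575 ,  1.46620602, -0.01338076,
        1.34328052, -0.05850014]), 'joint_velocities': array([-1.58356239e-03, -1.42818263e-04,  6.82002820e-04, -9.56054383e-04,
        1.35181389e-03, -7.93778989e-05, -9.86682170e-04]), 'joint_efforts': array([ 3.03705951e-03, -6.60010958e+01,  1.36942416e+00, -4.06472790e+01,
        1.69440347e-02,  8.81827291e-03, -3.42245357e-05]), 'position': array([0.28069149, 0.58577399, 0.20931054]), 'orientation': array([ 0.34927225,  1.54246085, -0.35154092]), 'force': array([-0.06758165, -0.40373398, -0.97381403]), 'ft_torque': array([-0.0013816 , -0.02257213, -0.01797604]), 'gripper_width': 1.0024438645443463}
[[-0.001  0.432  0.902]
 [-0.001  0.902 -0.432]
 [-1.    -0.001  0.   ]] 0.0187
```

View pics/side0.png

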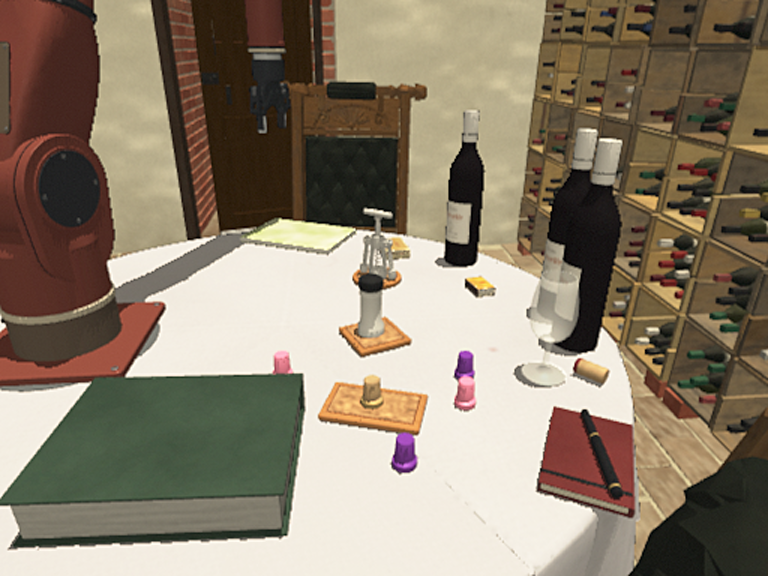

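View pics/top0.png

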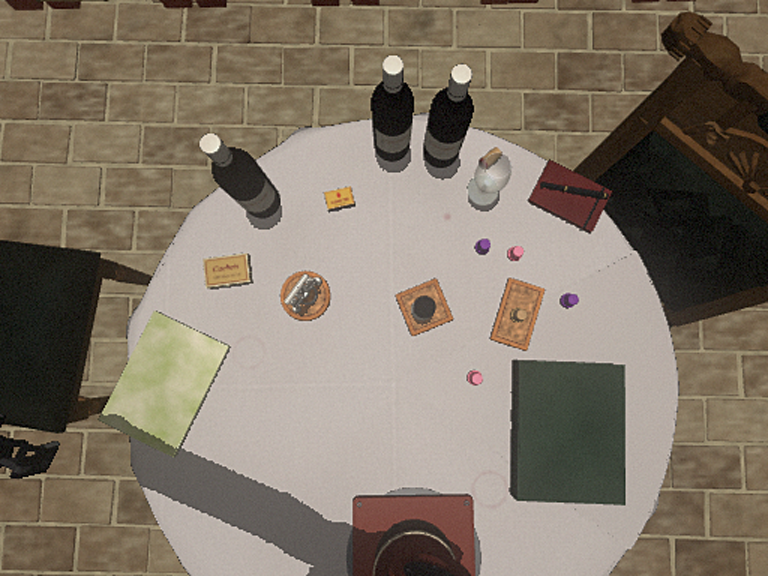

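Top view (1.5x): the corkscrew is on the round coaster at (304,296), the pump on the square one at (424,306), and the stopper on the oblong one at (519,315). The stopper look-alikes are pink at (475,378) and (515,253), and purple at (483,246) and (569,300). The tan and brass stopper on the oblong coaster fits the description. I'll measure in an enlarged crop.

```bash
python3 - <<'E'
from h import *
f=load('top0'); up(f,'top0c',(180,120,400,270),3.6)
P=cloud(f); im=f['image']
# coaster orange mask by depth: z within 6..14mm
z=P[...,2]
m=((z>0.006)&(z<0.014)).astype(np.uint8)
print(np.nanmedian(z[230:260,200:280]))
hsv=cv2.cvtColor(im,cv2.COLOR_BGR2HSV)
m=((hsv[...,1]>90)&(hsv[...,0]>3)&(hsv[...,0]<25)).astype(np.uint8)
n,l,st,c=cv2.connectedComponentsWithStats(m)
for i in range(1,n):
    if st[i,4]>150 and 180<c[i][0]<400 and 150<c[i][1]<260:
        cs,_=cv2.findContours((l==i).astype(np.uint8),cv2.RETR_EXTERNAL,cv2.CHAIN_APPROX_NONE)
        cc=max(cs,key=cv2.contourArea)[:,0]
        w=np.array([px(f,u,v,0.01)[:2] for u,v in cc]).astype(np.float32)
        print(i,st[i],c[i].round(1),cv2.minAreaRect(w*1000),cv2.minEnclosingCircle(w*1000))
E
```

```text
-0.0007447786174194705
1711 [187 181  33  33 445] [203.8 197.7] ((504.49114990234375, 207.36268615722656), (95.43415832519531, 95.90327453613281), 89.8465576171875) ((504.71685791015625, 207.19882202148438), 49.63872146606445)
1747 [ 327  185   36   49 1068] [344.8 209.1] ((462.9012451171875, -213.71841430664062), (74.95350646972656, 129.2952880859375), 71.29356384277344) ((463.1889343261719, -214.53927612304688), 72.53250885009766)
1757 [264 186  38  38 640] [282.6 203.8] ((479.0079040527344, -28.655864715576172), (88.98963928222656, 88.18663024902344), 21.292110443115234) ((478.7093505859375, -29.019851684570312), 60.43608474731445)
```

View pics/top0c.png

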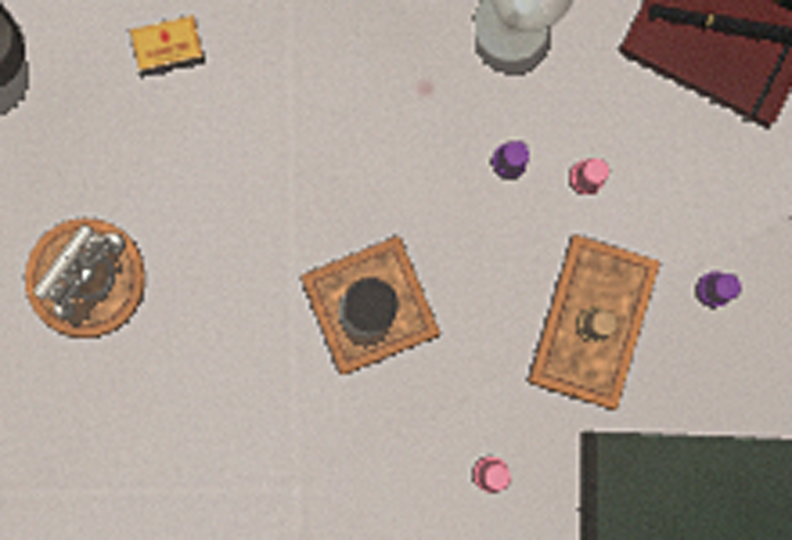

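```bash
python3 - <<'E'
from h import *
for tag in('top0','side0'):
    f=load(tag);P=cloud(f)
    for n,c,z0,z1 in(('pump',(.479,-.029),.075,.125),('pumpbody',(.479,-.029),.02,.06),('stop',(.463,-.214),.033,.06),('stopfoot',(.463,-.214),.013,.025),('bar',(.505,.207),.137,.16),('ck',(.505,.207),.02,.13)):
        m=(np.hypot(P[...,0]-c[0],P[...,1]-c[1])<.06)&(P[...,2]>z0)&(P[...,2]<z1)
        Q=P[m]; 
        if len(Q)<4: print(tag,n,len(Q));continue
        r=cv2.minAreaRect((Q[:,:2]*1000).astype(np.float32))
        ci=cv2.minEnclosingCircle((Q[:,:2]*1000).astype(np.float32))
        print(tag,n,len(Q),(Q.mean(0)*1000).round(1),np.round(np.ptp(Q,0)*1000),[np.round(a,1).tolist() for a in r],np.round(ci[0],1),round(ci[1],1),Q[:,2].max().round(4))
    v,u=np.nonzero((P[...,2]>.02)&(np.hypot(P[...,0]-.55,P[...,1])<.34))
f=load('top0')
q=lambda u,v:(180+u/3.6,120+v/3.6)
print('pump',px(f,*q(369,303),.109),'stop',px(f,*q(603,323),.047))
print(px(f,*q(38,288),.148),px(f,*q(88,232),.148))
for n,p in dict(pinkA=(590,175),purA=(513,158),purB=(722,288),pinkB=(494,474)).items(): print(n,px(f,*q(*p),.04))
print('glass',px(f,*q(512,50),0),'book',px(f,*q(590,435),.05))
f=load('side0'); up(f,'side0a',(200,130,330,300),4.5); up(f,'sidet0',(225,170,305,300),4.5)
E
```

```text
top0 pump 174 [473.6 -23.  106.5] [39. 39. 19.] [[473.2, -23.0], [38.4, 38.1], 43.7] [474.2 -23.6] 20.3 0.1132
top0 pumpbody 34 [464.3 -13.   26.7] [32. 35. 22.] [[464.7, -16.2], [41.6, 18.7], 50.4] [471.9 -22.1] 20.8 0.0425
top0 stop 51 [ 459.9 -210.2   45.5] [20. 19. 18.] [[459.9, -210.7], [18.8, 20.2], 87.3] [ 460.  -211.7] 10.9 0.0512
top0 stopfoot 92 [ 467.5 -210.5   15. ] [113.  85.  11.] [[464.5, -212.4], [68.9, 109.9], 68.2] [ 463.4 -211.3] 56.8 0.0237
top0 bar 104 [505.4 201.4 145.8] [52. 42. 11.] [[505.8, 201.7], [11.1, 61.2], 53.3] [507.8 204.5] 30.6 0.1511
top0 ck 195 [503.8 197.   70.6] [68. 53. 96.] [[503.3, 196.3], [25.6, 80.8], 54.4] [505.8 199.8] 40.4 0.116
side0 pump 266 [473.6 -35.8  96.5] [38. 34. 36.] [[473.8, -30.3], [35.3, 32.2], 30.3] [474.1 -28.8] 18.8 0.1109
side0 pumpbody 252 [473.2 -37.9  38.5] [39. 26. 40.] [[472.4, -36.8], [22.4, 39.7], 78.7] [473.8 -29.4] 20.1 0.0599
side0 stop 124 [ 459.9 -218.    43.5] [21. 22. 16.] [[459.8, -214.8], [20.0, 20.8], 30.7] [ 460.3 -214.7] 11.2 0.0495
side0 stopfoot 99 [ 460.6 -221.6   18.2] [90. 52. 12.] [[466.7, -217.3], [37.8, 96.5], 79.9] [ 467.4 -213.9] 50.6 0.025
side0 bar 78 [506.7 196.3 144.1] [52. 42. 11.] [[505.9, 198.2], [11.0, 62.1], 53.0] [506.3 198.8] 31.1 0.1485
side0 ck 468 [507.  196.   63.3] [ 70.  53. 109.] [[507.6, 199.8], [33.3, 80.7], 41.9] [505.9 198.2] 41.0 0.1292
pump [ 0.47369127 -0.02250603  0.109     ] stop [ 0.45892666 -0.21267645  0.047     ]
[0.48538427 0.21760983 0.148     ] [0.52538472 0.18176623 0.148     ]
pinkA [ 0.57928422 -0.20842601  0.04      ]
purA [ 0.59407916 -0.14641154  0.04      ]
purB [ 0.48602698 -0.31120034  0.04      ]
pinkB [ 0.34081276 -0.12349837  0.04      ]
glass [ 0.69405542 -0.15581596  0.        ] book [ 0.37084135 -0.19835497  0.05      ]
```

View pics/side0a.png

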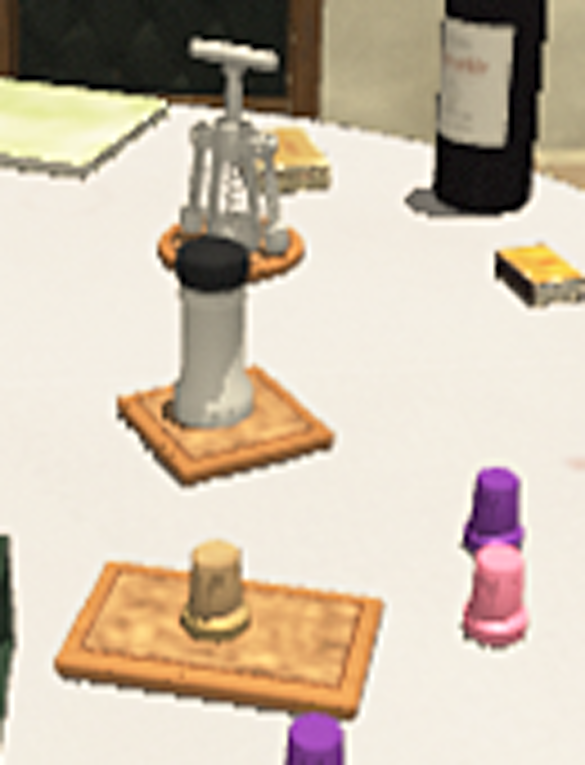

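Both views agree on the poses to a few mm. I'll park the stopper near (0.57, 0.05), then place the corkscrew, the pump and the stopper in that order. This helper only computes deltas.

```bash
cat > g.py <<'E'
import sys
from h import *
# usage: g.py x y z yawjaw(deg)  (mm) -> total shift in tool axes, turn
def rep(x,y,z,yaw):
    s=status.sense();p=np.array(s['position'])*1000;Rt=R.from_rotvec(s['orientation'])
    d=Rt.inv().apply(np.array([x,y,z])-p)
    a=np.radians(yaw);yv=np.array([np.cos(a),np.sin(a),0]);xv=np.array([0,0,-1.]);G=R.from_matrix(np.stack([xv,yv,np.cross(xv,yv)],1))
    r=(Rt.inv()*G).as_rotvec()
    print('t',round(s['time_s'],2),'p',p.round(1),'grip',round(s['gripper_width'],3),'F',np.round(s['force'],1),'q',np.round(s['q'],2))
    n=max(np.abs(d).max()/40,np.abs(r).max()/.14);print('d_tool',d.round(1),'rot',r.round(3),'n',round(n,1), 'per row',(d/np.ceil(n)).round(1) if n>0 else '')
rep(*map(float,sys.argv[1:5]))
E
python3 g.py 560 70 240 64.4
```

```text
t 0.1 p [280.7 585.8 209.3] grip 1.002 F [-0.1 -0.4 -1. ] q [-1.22  0.33  0.04  1.47 -0.01  1.34 -0.06]
d_tool [ -30.1 -344.5  474.8] rot [-0.     0.     0.001] n 11.9 per row [ -2.5 -28.7  39.6]
```

```bash
python3 -m jog '[{"x":-10,"y":-28,"z":39},{"x":-10,"y":-28,"z":39},{"x":-10,"y":-28,"z":39},{"y":-28,"z":39},{"y":-28,"z":39},{"y":-28,"z":39},{"y":-28,"z":39},{"y":-28,"z":39}]' 30; python3 g.py 560 70 240 64.4
```

```text
t 0.1 p [280.7 585.8 209.3] grip 1.002 F [-0.1 -0.4 -1. ] q [-1.22  0.33  0.04  1.47 -0.01  1.34 -0.06]
d_tool [ -30.1 -344.5  474.8] rot [-0.     0.     0.001] n 11.9 per row [ -2.5 -28.7  39.6]invalid input at $[0]: expected keys x, y, z, rx, ry, rz, fingers
```

```bash
python3 -m jog '[{"x":-10,"y":-28,"z":39,"rx":0,"ry":0,"rz":0,"fingers":0.6},{"x":-10,"y":-28,"z":39,"rx":0,"ry":0,"rz":0,"fingers":0.6},{"x":-10,"y":-28,"z":39,"rx":0,"ry":0,"rz":0,"fingers":0.6},{"x":0,"y":-28,"z":39,"rx":0,"ry":0,"rz":0,"fingers":0.6},{"x":0,"y":-28,"z":39,"rx":0,"ry":0,"rz":0,"fingers":0.6},{"x":0,"y":-28,"z":39,"rx":0,"ry":0,"rz":0,"fingers":0.6},{"x":0,"y":-28,"z":39,"rx":0,"ry":0,"rz":0,"fingers":0.6},{"x":0,"y":-28,"z":39,"rx":0,"ry":0,"rz":0,"fingers":0.6}]' 30; python3 g.py 560 70 240 64.4
```

```text
time_s: 0.9
position: [0.4659, 0.243, 0.2361]
orientation: [0.335, 1.549, -0.344]
force: [0.6, -0.1, -0.4]
gripper_width: 0.602
t 0.9 p [465.9 243.  236.1] grip 0.602 F [ 0.6 -0.1 -0.4] q [-0.83  0.07  0.28  1.73 -0.02  1.35  0.59]
d_tool [  -3.7 -117.7  158. ] rot [ 0.014 -0.004  0.007] n 3.9 per row [ -0.9 -29.4  39.5]
```

```bash
python3 -m jog '[{"x":0,"y":-30,"z":35,"rx":0,"ry":0,"rz":0,"fingers":0.6},{"x":0,"y":-30,"z":30,"rx":0,"ry":0,"rz":0,"fingers":0.6},{"x":0,"y":-35,"z":25,"rx":0,"ry":0,"rz":0,"fingers":0.6},{"x":0,"y":-38,"z":15,"rx":0,"ry":0,"rz":0,"fingers":0.6},{"x":0,"y":-38,"z":15,"rx":0,"ry":0,"rz":0,"fingers":0.6},{"x":0,"y":-38,"z":15,"rx":0,"ry":0,"rz":0,"fingers":0.6},{"x":0,"y":-38,"z":15,"rx":0,"ry":0,"rz":0,"fingers":0.6},{"x":0,"y":-38,"z":15,"rx":0,"ry":0,"rz":0,"fingers":0.6}]'; python3 g.py 460 -213 100 64.4
```

```text
time_s: 1.7
position: [0.4959, -0.1009, 0.2356]
orientation: [0.337, 1.551, -0.348]
force: [0.3, -0.7, 0.6]
gripper_width: 0.599
t 1.7 p [ 495.9 -100.9  235.6] grip 0.599 F [ 0.3 -0.7  0.6] q [-0.47  0.01  0.59  1.79 -0.    1.35  1.26]
d_tool [ 136.5 -115.6   15.5] rot [ 0.011 -0.005  0.008] n 3.4 per row [ 34.1 -28.9   3.9]
```

```bash
python3 -m jog '[{"x":20,"y":-34,"z":5,"rx":0.01,"ry":0,"rz":0.01,"fingers":0.6},{"x":30,"y":-34,"z":5,"rx":0,"ry":0,"rz":0,"fingers":0.6},{"x":30,"y":-34,"z":5,"rx":0,"ry":0,"rz":0,"fingers":0.6},{"x":30,"y":-14,"z":1,"rx":0,"ry":0,"rz":0,"fingers":0.6},{"x":20,"y":0,"z":0,"rx":0,"ry":0,"rz":0,"fingers":0.6},{"x":0,"y":0,"z":0,"rx":0,"ry":0,"rz":0,"fingers":0.6}]'; python3 g.py 460 -213 24 64.4
python3 - <<'E'
from h import *
for n in('top','side'):
    f=snap(n,n+'1')
    up(f,n+'1',(280,150,410,260) if n=='top' else (190,150,330,300),4.5 if n=='top' else 4)
E
```

```text
time_s: 2.3
position: [0.4556, -0.224, 0.1019]
orientation: [0.361, 1.542, -0.357]
force: [0.9, 0.4, 0.1]
gripper_width: 0.606
t 2.3 p [ 455.6 -224.   101.9] grip 0.606 F [0.9 0.4 0.1] q [-0.29  0.15  0.73  1.97 -0.12  1.07  1.6 ]
d_tool [78.  11.6 -0.7] rot [-0.01  -0.002 -0.002] n 1.9 per row [39.   5.8 -0.4]
```

View pics/side1.png

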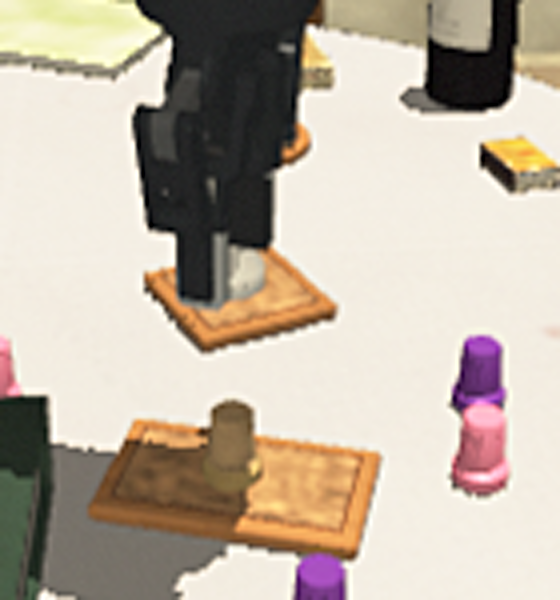

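View pics/top1.png

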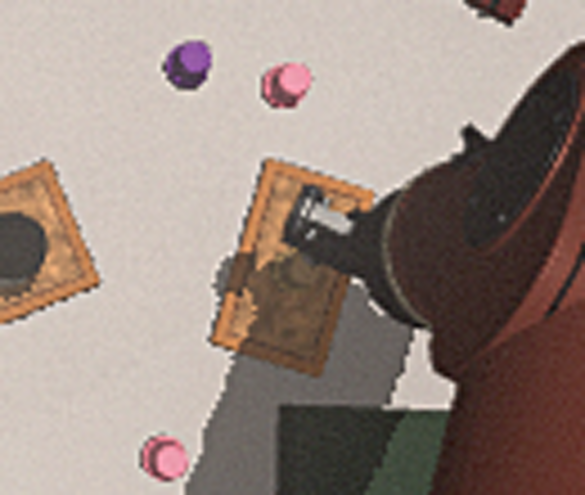

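```bash
python3 - <<'E'
from h import *
s=status.sense();p=np.array(s['position']);y=R.from_rotvec(s['orientation']).apply([0,1,0])
for n,b,k in(('top',(280,150),4.5),('side',(190,150),4)):
    f=load(n+'1')
    for q in(p,p+.0255*y,p-.0255*y,np.array([.46,-.213,.047])):
        c=f['view'][:3,:3]@q+f['view'][:3,3];u=f['intrinsics']@c;u=u[:2]/u[2]
        print(n,q.round(3),u.round(1),((u-b)*k).round(0))
E
```

```text
top [ 0.457 -0.224  0.104] [357.  209.2] [347. 267.]
top [ 0.469 -0.201  0.105] [348.4 205.2] [308. 248.]
top [ 0.446 -0.247  0.104] [365.7 213.3] [385. 285.]
top [ 0.46  -0.213  0.047] [347.6 209.3] [304. 267.]
side [ 0.457 -0.224  0.104] [246.7 230.4] [227. 321.]
side [ 0.469 -0.201  0.105] [251.7 223.8] [247. 295.]
side [ 0.446 -0.247  0.104] [241.4 237.5] [206. 350.]
side [ 0.46  -0.213  0.047] [247.6 253.3] [230. 413.]
```

```bash
python3 - <<'E'
from h import *
f=load('side1');P=cloud(f)
up(f,'side1b',(215,140,275,230),6.6)
m=(P[...,2]>.07)&(P[...,2]<.3)&(np.hypot(P[...,0]-.457,P[...,1]+.224)<.09)
Q=P[m]
for a in np.arange(.07,.2,.01):
    q=Q[(Q[:,2]>=a)&(Q[:,2]<a+.01)]
    if len(q):print(round(a,2),len(q),(q.min(0)*1000).round(),(q.max(0)*1000).round())
E
```

```text
0.12 11 [ 437. -255.  128.] [ 469. -197.  130.]
0.13 100 [ 434. -261.  130.] [ 480. -196.  140.]
0.14 126 [ 434. -264.  140.] [ 480. -197.  150.]
0.15 127 [ 434. -264.  150.] [ 480. -196.  160.]
0.16 91 [ 434. -263.  160.] [ 484. -196.  170.]
0.17 118 [ 422. -280.  170.] [ 493. -182.  180.]
0.18 181 [ 421. -283.  180.] [ 494. -177.  190.]
0.19 177 [ 419. -285.  190.] [ 493. -178.  200.]
```

View pics/side1b.png

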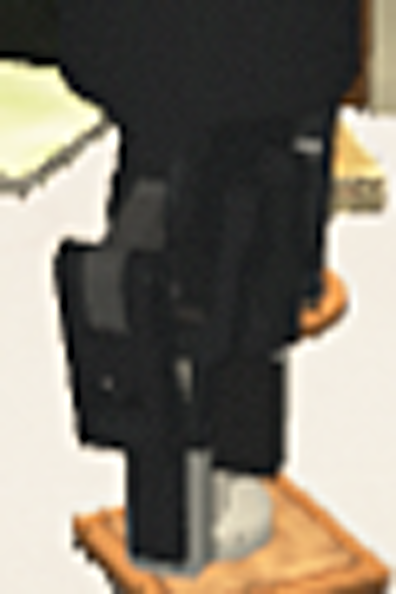

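```bash
python3 -m jog '[{"x":30,"y":12,"z":0,"rx":-0.01,"ry":0,"rz":0,"fingers":0.6},{"x":0,"y":0,"z":0,"rx":0,"ry":0,"rz":0,"fingers":0.6}]'; python3 - <<'E'
from h import *
f=snap('side','side2');P=cloud(f)
s=status.sense();print(s['position'],s['gripper_width'],s['joint_velocities'].round(3))
up(f,'side2',(215,140,295,260),5)
for z0 in (.05,):
    m=(P[...,2]>z0)&(P[...,2]<.3)&(np.hypot(P[...,0]-.457,P[...,1]+.224)<.09)
    Q=P[m]
    for a in np.arange(z0,.16,.005):
        q=Q[(Q[:,2]>=a)&(Q[:,2]<a+.005)]
        if len(q):print(round(a,3),len(q),(q.min(0)*1000).round(),(q.max(0)*1000).round())
E
python3 g.py 460 -213 24 64.4
```

```text
time_s: 2.6
position: [0.4656, -0.2125, 0.077]
orientation: [0.351, 1.536, -0.345]
force: [-0.1, -0.0, -0.2]
gripper_width: 0.6
[ 0.46669135 -0.21441694  0.0792716 ] 0.6021233094429131 [ 0.007 -0.025  0.028 -0.033  0.017  0.012 -0.003]
0.05 1 [ 372. -217.   54.] [ 372. -217.   54.]
0.055 35 [ 367. -245.   55.] [ 373. -203.   59.]
0.1 21 [ 444. -245.  102.] [ 484. -183.  105.]
0.105 45 [ 443. -248.  105.] [ 490. -184.  110.]
0.11 53 [ 443. -249.  110.] [ 490. -186.  115.]
0.115 52 [ 443. -251.  115.] [ 489. -186.  120.]
0.12 54 [ 443. -251.  120.] [ 489. -186.  125.]
0.125 56 [ 443. -252.  125.] [ 489. -186.  130.]
0.13 57 [ 443. -251.  130.] [ 489. -186.  135.]
0.135 45 [ 444. -251.  135.] [ 489. -188.  140.]
0.14 21 [ 458. -251.  140.] [ 491. -182.  145.]
0.145 45 [ 432. -265.  145.] [ 499. -172.  150.]
0.15 80 [ 432. -269.  150.] [ 501. -165.  155.]
0.155 96 [ 430. -270.  155.] [ 501. -165.  160.]
t 2.65 p [ 466.7 -214.4   79.3] grip 0.602 F [ 0.2 -0.6  0.7] q [-0.3   0.19  0.71  1.99 -0.15  1.01  1.61]
d_tool [55.2 -1.9 -7.1] rot [ 0.001  0.009 -0.005] n 1.4 per row [27.6 -0.9 -3.6]
```

View pics/side2.png

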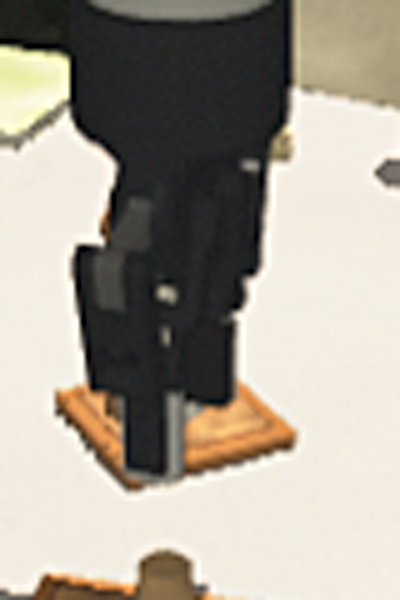

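Fingertips measure about 22 mm above the reported TCP at this opening. I'll shut the fingers in free air to calibrate that offset.

```bash
python3 -m jog '[{"x":0,"y":-2,"z":-7,"rx":0,"ry":0.01,"rz":0,"fingers":0},{"x":0,"y":0,"z":0,"rx":0,"ry":0,"rz":0,"fingers":0},{"x":0,"y":0,"z":0,"rx":0,"ry":0,"rz":0,"fingers":0},{"x":0,"y":0,"z":0,"rx":0,"ry":0,"rz":0,"fingers":0},{"x":0,"y":0,"z":0,"rx":0,"ry":0,"rz":0,"fingers":0}]'; python3 - <<'E'
from h import *
f=snap('side','side3');P=cloud(f)
s=status.sense();print(s['position'],s['gripper_width'])
z0=.06
m=(P[...,2]>z0)&(P[...,2]<.3)&(np.hypot(P[...,0]-.457,P[...,1]+.224)<.07)
Q=P[m]
for a in np.arange(z0,.14,.005):
        q=Q[(Q[:,2]>=a)&(Q[:,2]<a+.005)]
        if len(q):print(round(a,3),len(q),(q.min(0)*1000).round(),(q.max(0)*1000).round())
up(f,'side3',(215,140,295,260),5)
E
```

```text
time_s: 3.15
position: [0.4616, -0.215, 0.0851]
orientation: [0.354, 1.535, -0.345]
force: [-0.3, 0.4, 0.3]
gripper_width: 0.001
[ 0.4615812  -0.21502512  0.08500109] 0.00341043875917146
0.105 13 [ 451. -225.  107.] [ 467. -215.  110.]
0.11 15 [ 451. -226.  110.] [ 473. -217.  115.]
0.115 31 [ 451. -231.  115.] [ 473. -218.  120.]
0.12 30 [ 450. -230.  120.] [ 473. -216.  125.]
0.125 34 [ 450. -230.  125.] [ 473. -216.  130.]
0.13 35 [ 450. -230.  130.] [ 473. -215.  135.]
0.135 31 [ 450. -230.  135.] [ 473. -217.  140.]
0.14 31 [ 450. -231.  140.] [ 474. -206.  145.]
```

View pics/side3.png

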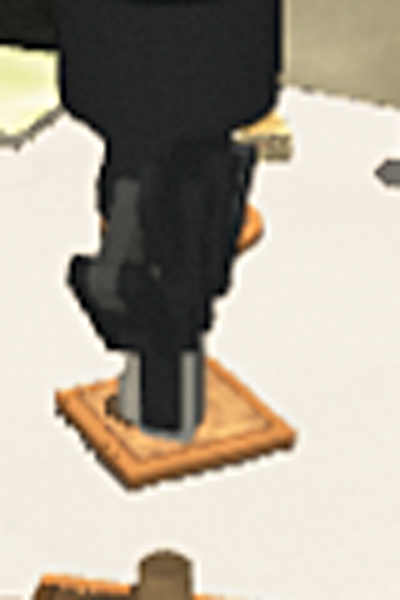

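```bash
python3 - <<'E'
from h import *
f=load('side3')
for z in(.085,.107):
    c=f['view'][:3,:3]@np.array([.4616,-.215,z])+f['view'][:3,3];u=f['intrinsics']@c;print(z,((u[:2]/u[2]-[215,140])*5).round())
for n in('top',):
    f=snap(n,'top3');P=cloud(f)
    up(f,'top3',(310,170,390,240),7)
    m=(P[...,2]>.06)&(P[...,2]<.15)&(np.hypot(P[...,0]-.46,P[...,1]+.215)<.07);print(m.sum(),P[m].min(0),P[m].max(0))
    for z in(.085,.107):
        c=f['view'][:3,:3]@np.array([.4616,-.215,z])+f['view'][:3,3];u=f['intrinsics']@c;print(z,((u[:2]/u[2]-[310,170])*7).round())
E
python3 g.py 460 -213 60 64.4
```

```text
0.085 [168. 484.]
0.107 [168. 433.]
10 [ 0.45210103 -0.21050591  0.11587712] [ 0.4622347  -0.19874702  0.14893868]
0.085 [292. 267.]
0.107 [307. 264.]
t 3.25 p [ 461.5 -214.9   84.8] grip 0.002 F [-0.4 -0.7  0.7] q [-0.3   0.17  0.72  1.99 -0.14  1.02  1.61]
d_tool [24.8  0.9 -2.3] rot [ 0.001  0.005 -0.007] n 0.6 per row [24.8  0.9 -2.3]
```

View pics/top3.png

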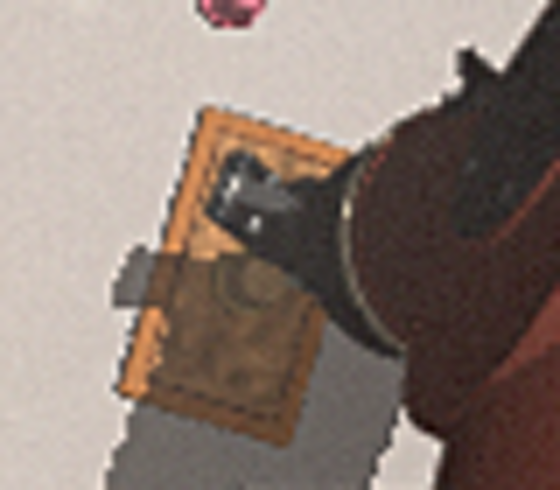

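```bash
python3 - <<'E'
from h import *
f=load('top3');P=cloud(f)
for c in((230,180),(240,200),(255,222),(270,200),(300,220),(330,230),(400,250),(250,270),(230,120)):
    u,v=int(310+c[0]/7),int(170+c[1]/7);print(c,(P[v,u]*1000).round(), f['depth'][v,u])
V=f['view'];print('cam',-V[:3,:3].T@V[:3,3])
V=load('side3')['view'];print('cam',-V[:3,:3].T@V[:3,3])
s=status.sense();print(R.from_rotvec(s['orientation']).as_matrix().round(3))
E
```

```text
(230, 180) [ 489. -162.  200.] 0.86199534
(240, 200) [ 481. -167.  201.] 0.8601459
(255, 222) [ 474. -173.  193.] 0.8670561
(270, 200) [ 480. -175.  208.] 0.85303116
(300, 220) [ 472. -179.  228.] 0.8318854
(330, 230) [ 467. -179.  270.] 0.7898559
(400, 250) [ 455. -175.  353.] 0.70595133
(250, 270) [ 464. -205.   48.] 1.010368
(230, 120) [ 528. -208.   11.] 1.053944
cam [0.41662207 0.04131577 1.05822339]
cam [ 0.41308497 -0.76986837  0.4325237 ]
[[ 0.008  0.432  0.902]
 [ 0.004  0.902 -0.432]
 [-1.     0.007  0.005]]
```

```bash
python3 -m jog '[{"x":0,"y":1,"z":-2,"rx":0,"ry":0,"rz":0,"fingers":0.6},{"x":0,"y":0,"z":0,"rx":0,"ry":0,"rz":0,"fingers":0.6},{"x":0,"y":0,"z":0,"rx":0,"ry":0,"rz":0,"fingers":0.6},{"x":20,"y":0,"z":0,"rx":0,"ry":0,"rz":0,"fingers":0.6},{"x":20,"y":0,"z":0,"rx":0,"ry":0,"rz":0,"fingers":0.6},{"x":8,"y":0,"z":0,"rx":0,"ry":0,"rz":0,"fingers":0.6},{"x":0,"y":0,"z":0,"rx":0,"ry":0,"rz":0,"fingers":0.6}]'; python3 g.py 460 -213 24 64.4;  python3 - <<'E'
from h import *
f=snap('side','side4');P=cloud(f)
s=status.sense();print(s['position'],s['gripper_width'])
up(f,'side4',(215,180,295,290),5)
E
```

```text
time_s: 3.95
position: [0.4609, -0.2128, 0.0358]
orientation: [0.354, 1.535, -0.345]
force: [-0.2, 1.1, 0.9]
gripper_width: 0.6
t 3.95 p [ 460.9 -212.8   35.8] grip 0.6 F [-0.2  1.1  0.9] q [-0.27  0.25  0.7   2.03 -0.21  0.92  1.66]
d_tool [11.8 -0.7 -0.8] rot [ 0.001  0.006 -0.007] n 0.3 per row [11.8 -0.7 -0.8]
[ 0.46117401 -0.21286024  0.03629477] 0.6000682078033284
```

View pics/side4.png

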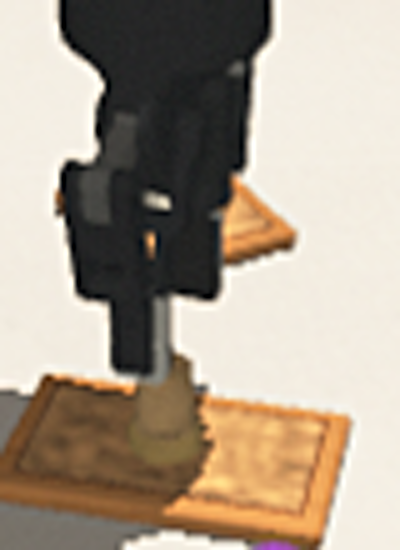

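```bash
python3 -m jog '[{"x":12,"y":-1,"z":-1,"rx":0,"ry":0,"rz":0,"fingers":0.6},{"x":8,"y":0,"z":0,"rx":0,"ry":0,"rz":0,"fingers":0.6},{"x":0,"y":0,"z":0,"rx":0,"ry":0,"rz":0,"fingers":0.6}]'; python3 g.py 460 -213 6 64.4;  python3 - <<'E'
from h import *
f=snap('side','side5');P=cloud(f)
up(f,'side5',(215,180,295,290),5)
m=(P[...,2]>.015)&(P[...,2]<.08)&(np.hypot(P[...,0]-.45,P[...,1]+.236)<.02)
Q=P[m]
for a in np.arange(.015,.07,.005):
        q=Q[(Q[:,2]>=a)&(Q[:,2]<a+.005)]
        if len(q):print(round(a,3),len(q),(q.min(0)*1000).round(),(q.max(0)*1000).round())
E
```

```text
time_s: 4.3
position: [0.4611, -0.2136, 0.0163]
orientation: [0.354, 1.532, -0.344]
force: [0.7, 0.2, 0.1]
gripper_width: 0.598
t 4.3 p [ 461.1 -213.6   16.3] grip 0.598 F [0.7 0.2 0.1] q [-0.25  0.28  0.69  2.05 -0.24  0.88  1.69]
d_tool [10.3 -0.  -1.3] rot [ 0.001  0.009 -0.008] n 0.3 per row [10.3 -0.  -1.3]
0.015 30 [ 447. -228.   15.] [ 467. -217.   20.]
0.02 25 [ 447. -227.   20.] [ 465. -217.   25.]
0.025 7 [ 458. -225.   25.] [ 464. -223.   30.]
0.03 4 [ 464. -225.   32.] [ 466. -223.   35.]
0.035 2 [ 464. -223.   36.] [ 464. -222.   38.]
0.04 14 [ 440. -247.   42.] [ 464. -222.   45.]
0.045 19 [ 438. -249.   45.] [ 464. -224.   50.]
0.05 31 [ 438. -251.   50.] [ 460. -236.   55.]
0.055 26 [ 438. -251.   55.] [ 460. -237.   60.]
0.06 29 [ 439. -251.   60.] [ 460. -237.   65.]
0.065 32 [ 439. -253.   65.] [ 460. -238.   70.]
0.07 26 [ 438. -252.   70.] [ 460. -240.   74.]
```

View pics/side5.png

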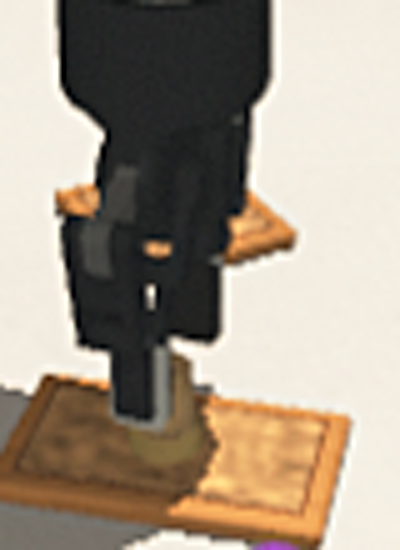

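```bash
python3 -m jog '[{"x":11,"y":0,"z":-1,"rx":0,"ry":0.01,"rz":0,"fingers":0.6},{"x":0,"y":0,"z":0,"rx":0,"ry":0,"rz":0,"fingers":0.1},{"x":0,"y":0,"z":0,"rx":0,"ry":0,"rz":0,"fingers":0.1},{"x":0,"y":0,"z":0,"rx":0,"ry":0,"rz":0,"fingers":0.1},{"x":0,"y":0,"z":0,"rx":0,"ry":0,"rz":0,"fingers":0.1}]' 30; python3 g.py 460 -213 6 64.4;  python3 - <<'E'
from h import *
f=snap('side','side6');P=cloud(f)
up(f,'side6',(215,180,295,290),5)
E
```

```text
time_s: 4.85
position: [0.4611, -0.2136, 0.0056]
orientation: [0.356, 1.541, -0.343]
force: [-0.3, -0.1, 0.1]
gripper_width: 0.272
t 4.85 p [ 461.1 -213.6    5.6] grip 0.272 F [-0.3 -0.1  0.1] q [-0.24  0.31  0.68  2.05 -0.26  0.87  1.71]
d_tool [-0.4  0.1 -1.3] rot [ 0.001 -0.001 -0.009] n 0.1 per row [-0.4  0.1 -1.3]
```

View pics/side6.png

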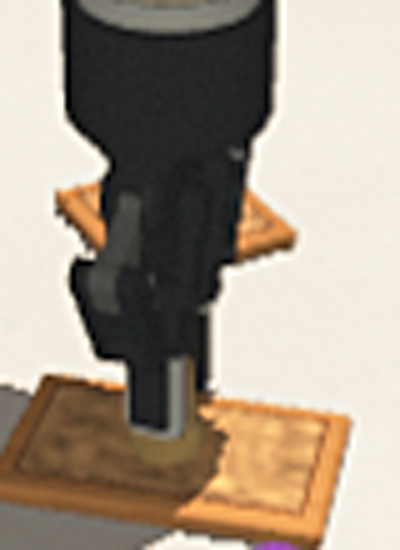

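```bash
python3 -m jog '[{"x":-15,"y":0,"z":0,"rx":0,"ry":0,"rz":-0.005,"fingers":0.1},{"x":-35,"y":0,"z":0,"rx":0,"ry":0,"rz":0,"fingers":0.1},{"x":-45,"y":0,"z":0,"rx":0,"ry":0,"rz":0,"fingers":0.1},{"x":-45,"y":10,"z":0,"rx":0,"ry":0,"rz":0,"fingers":0.1},{"x":-20,"y":35,"z":0,"rx":0,"ry":0,"rz":0,"fingers":0.1},{"x":0,"y":40,"z":0,"rx":0,"ry":0,"rz":0,"fingers":0.1},{"x":0,"y":40,"z":0,"rx":0,"ry":0,"rz":0,"fingers":0.1},{"x":0,"y":40,"z":0,"rx":0,"ry":0,"rz":0,"fingers":0.1}]'; python3 g.py 565 50 160 64.4
```

```text
time_s: 5.7
position: [0.5328, -0.0696, 0.1815]
orientation: [0.365, 1.534, -0.361]
force: [0.7, 0.0, -0.5]
gripper_width: 0.273
t 5.7 p [532.8 -69.6 181.5] grip 0.273 F [ 0.7  0.  -0.5] q [-0.52  0.12  0.62  1.81 -0.08  1.23  1.23]
d_tool [ 21.8 121.3 -24.8] rot [-0.017  0.006 -0.003] n 3.0 per row [ 5.4 30.3 -6.2]
```

```bash
python3 -m jog '[{"x":0,"y":40,"z":-8,"rx":-0.01,"ry":0,"rz":0,"fingers":0.1},{"x":0,"y":40,"z":-8,"rx":0,"ry":0,"rz":0,"fingers":0.1},{"x":20,"y":30,"z":-8,"rx":0,"ry":0,"rz":0,"fingers":0.1},{"x":40,"y":5,"z":0,"rx":0,"ry":0,"rz":0,"fingers":0.1},{"x":40,"y":0,"z":0,"rx":0,"ry":0,"rz":0,"fingers":0.1},{"x":30,"y":0,"z":0,"rx":0,"ry":0,"rz":0,"fingers":0.1},{"x":0,"y":0,"z":0,"rx":0,"ry":0,"rz":0,"fingers":0.1}]'; python3 g.py 565 50 -3 64.4
python3 - <<'E'
from h import *
f=snap('side','side7')
up(f,'side7',(200,120,320,240),5)
E
```

```text
time_s: 6.4
position: [0.569, 0.0574, 0.0581]
orientation: [0.352, 1.524, -0.343]
force: [-0.2, 0.4, -0.9]
gripper_width: 0.273
t 6.4 p [569.   57.4  58.1] grip 0.273 F [-0.2  0.4 -0.9] q [-0.61  0.32  0.51  1.87 -0.18  0.98  1.1 ]
d_tool [61.  -9.  -1.5] rot [ 0.002  0.017 -0.009] n 1.5 per row [30.5 -4.5 -0.7]
```

View pics/side7.png

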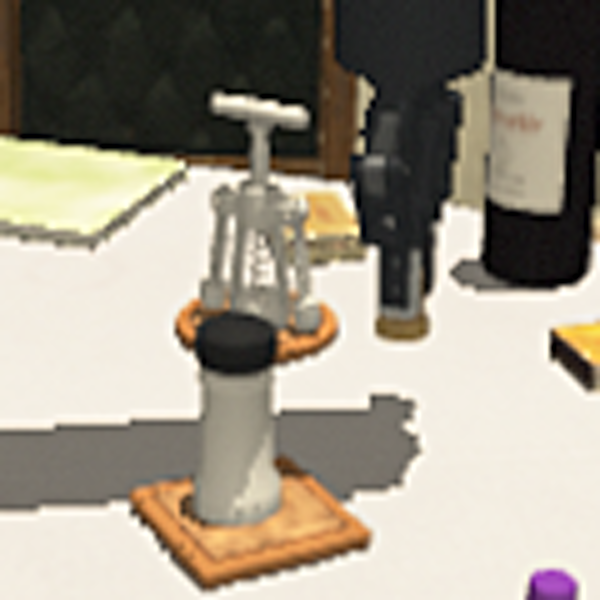

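The stopper is in the jaws, upright, at crop (402,325). I'll lower it to the table in small steps and watch the force.

```bash
python3 -m jog '[{"x":25,"y":-7,"z":0,"rx":0,"ry":0.017,"rz":-0.009,"fingers":0.1},{"x":20,"y":0,"z":0,"rx":0,"ry":0,"rz":0,"fingers":0.1},{"x":10,"y":0,"z":0,"rx":0,"ry":0,"rz":0,"fingers":0.1},{"x":3,"y":0,"z":0,"rx":0,"ry":0,"rz":0,"fingers":0.1},{"x":0,"y":0,"z":0,"rx":0,"ry":0,"rz":0,"fingers":0.1}]'; python3 g.py 565 50 -4 64.4
```

```text
time_s: 6.95
position: [0.5752, 0.0514, 0.0125]
orientation: [0.355, 1.528, -0.343]
force: [0.3, -0.2, 0.1]
gripper_width: 0.269
t 6.95 p [575.2  51.4  12.5] grip 0.269 F [ 0.3 -0.2  0.1] q [-0.57  0.39  0.49  1.89 -0.23  0.9   1.15]
d_tool [16.3 -5.8 -8.8] rot [ 0.001  0.013 -0.01 ] n 0.4 per row [16.3 -5.8 -8.8]
```

```bash
python3 -m jog '[{"x":8,"y":0,"z":-3,"rx":0,"ry":0.013,"rz":-0.01,"fingers":0.1},{"x":5,"y":0,"z":0,"rx":0,"ry":0,"rz":0,"fingers":0.1},{"x":0,"y":0,"z":0,"rx":0,"ry":0,"rz":0,"fingers":0.1}]'; python3 g.py 570 51 -4 64.4
python3 - <<'E'
from h import *
f=snap('side','side8')
up(f,'side8',(250,140,320,230),6)
E
```

```text
time_s: 7.25
position: [0.5743, 0.0534, 0.0015]
orientation: [0.351, 1.54, -0.348]
force: [-0.1, 0.1, -0.6]
gripper_width: 0.274
t 7.25 p [574.3  53.4   1.5] grip 0.274 F [-0.1  0.1 -0.6] q [-0.57  0.42  0.48  1.88 -0.24  0.9   1.16]
d_tool [ 5.4 -4.  -2.9] rot [ 0.001  0.002 -0.002] n 0.1 per row [ 5.4 -4.  -2.9]
```

View pics/side8.png

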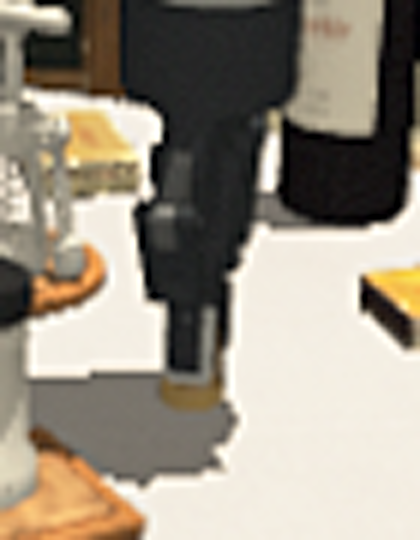

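```bash
python3 -m jog '[{"x":3,"y":0,"z":0,"rx":0,"ry":0,"rz":0,"fingers":0.1},{"x":2,"y":0,"z":0,"rx":0,"ry":0,"rz":0,"fingers":0.1},{"x":0,"y":0,"z":0,"rx":0,"ry":0,"rz":0,"fingers":0.1}]'; python3 g.py 570 51 -4 64.4
```

```text
time_s: 7.6
position: [0.5746, 0.0535, -0.0035]
orientation: [0.351, 1.54, -0.347]
force: [-0.4, 0.2, -0.5]
gripper_width: 0.268
t 7.6 p [574.6  53.5  -3.5] grip 0.268 F [-0.4  0.2 -0.5] q [-0.57  0.42  0.48  1.88 -0.25  0.89  1.16]
d_tool [ 0.5 -4.2 -3. ] rot [ 0.001  0.002 -0.003] n 0.1 per row [ 0.5 -4.2 -3. ]
```

```bash
python3 -m jog '[{"x":1.5,"y":0,"z":0,"rx":0,"ry":0,"rz":0,"fingers":0.1},{"x":0,"y":0,"z":0,"rx":0,"ry":0,"rz":0,"fingers":0.1}]'; python3 -m jog '[{"x":0,"y":0,"z":0,"rx":0,"ry":0,"rz":0,"fingers":0.55},{"x":0,"y":0,"z":0,"rx":0,"ry":0,"rz":0,"fingers":0.55},{"x":0,"y":0,"z":0,"rx":0,"ry":0,"rz":0,"fingers":0.55},{"x":-20,"y":0,"z":0,"rx":0,"ry":0,"rz":0,"fingers":0.55},{"x":-40,"y":0,"z":0,"rx":0,"ry":0,"rz":0,"fingers":0.55},{"x":-45,"y":0,"z":0,"rx":0,"ry":0,"rz":0,"fingers":0.55},{"x":-45,"y":0,"z":0,"rx":0,"ry":0,"rz":0,"fingers":0.55},{"x":-45,"y":0,"z":0,"rx":0,"ry":0,"rz":0,"fingers":0.55}]'; python3 g.py 506 200 220 53
python3 - <<'E'
from h import *
f=snap('side','side9')
up(f,'side9',(250,140,320,230),6)
f=snap('top','top9')
up(f,'top9',(180,120,400,270),3.6)
E
```

```text
time_s: 7.8
position: [0.575, 0.0533, -0.0044]
orientation: [0.351, 1.539, -0.347]
force: [0.3, 0.1, -0.6]
gripper_width: 0.274
time_s: 8.6
position: [0.5696, 0.0524, 0.1896]
orientation: [0.346, 1.551, -0.354]
force: [0.4, 0.2, -0.6]
gripper_width: 0.55
t 8.6 p [569.6  52.4 189.6] grip 0.55 F [ 0.4  0.2 -0.6] q [-0.64  0.21  0.54  1.7  -0.11  1.27  1.05]
d_tool [ -30.2  105.6 -121.2] rot [ 0.2   -0.007  0.007] n 3.0 per row [ -7.5  26.4 -30.3]
```

View pics/side9.png

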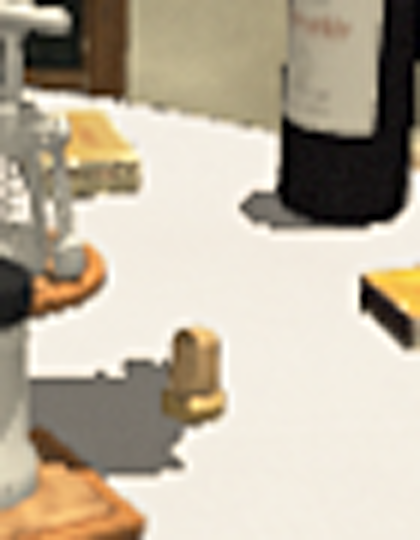

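View pics/top9.png

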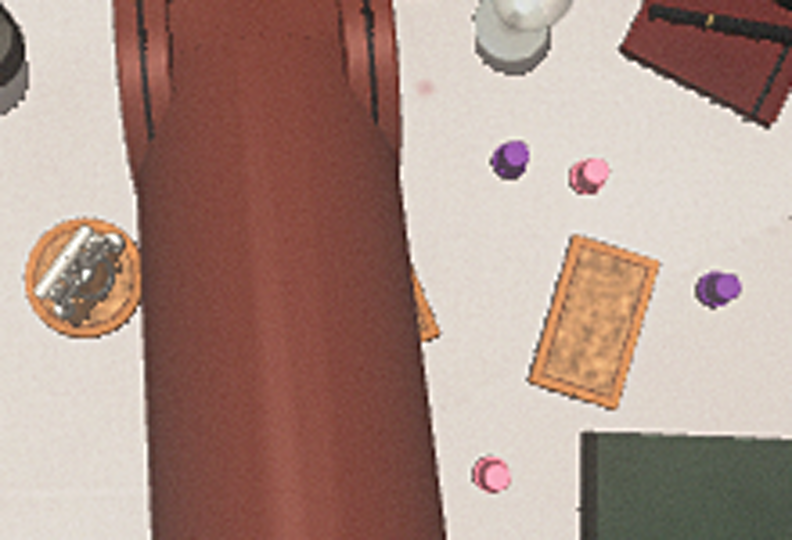

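```bash
python3 -m jog '[{"x":-10,"y":28,"z":-28,"rx":0.07,"ry":0,"rz":0,"fingers":0.5},{"x":-10,"y":26,"z":-30,"rx":0.07,"ry":0,"rz":0,"fingers":0.5},{"x":0,"y":26,"z":-30,"rx":0.06,"ry":0,"rz":0,"fingers":0.5},{"x":0,"y":20,"z":-30,"rx":0,"ry":0,"rz":0,"fingers":0.5},{"x":0,"y":0,"z":0,"rx":0,"ry":0,"rz":0,"fingers":0.5}]'; python3 g.py 506 200 160 53
```

```text
time_s: 9.2
position: [0.524, 0.2036, 0.2156]
orientation: [0.518, 1.506, -0.513]
force: [-0.7, -0.3, 0.4]
gripper_width: 0.5
t 9.2 p [524.  203.6 215.6] grip 0.5 F [-0.7 -0.3  0.4] q [-0.86  0.15  0.46  1.7  -0.07  1.3   0.53]
d_tool [ 55.5 -14.1 -12.1] rot [-0.013  0.002 -0.004] n 1.4 per row [27.8 -7.  -6. ]
```

```bash
python3 -m jog '[{"x":10,"y":-14,"z":-12,"rx":-0.01,"ry":0,"rz":0,"fingers":0.5},{"x":30,"y":0,"z":0,"rx":0,"ry":0,"rz":0,"fingers":0.5},{"x":10,"y":0,"z":0,"rx":0,"ry":0,"rz":0,"fingers":0.5},{"x":0,"y":0,"z":0,"rx":0,"ry":0,"rz":0,"fingers":0.5}]'; python3 g.py 506 200 115 53;python3 - <<'E'
from h import *
f=snap('side','side10')
up(f,'side10',(200,80,300,200),5)
f=snap('top','top10')
up(f,'top10',(170,150,250,230),6)
E
```

```text
time_s: 9.6
position: [0.5055, 0.2002, 0.1634]
orientation: [0.507, 1.508, -0.503]
force: [-1.0, -0.5, 0.1]
gripper_width: 0.5
t 9.6 p [505.5 200.2 163.4] grip 0.5 F [-1.  -0.5  0.1] q [-0.87  0.15  0.45  1.81 -0.07  1.19  0.53]
d_tool [48.4 -0.   0.4] rot [ 0.     0.002 -0.004] n 1.2 per row [24.2 -0.   0.2]
```

View pics/side10.png

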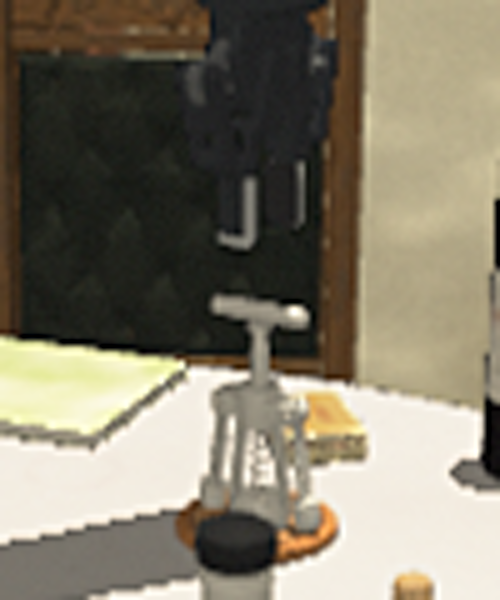

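View pics/top10.png

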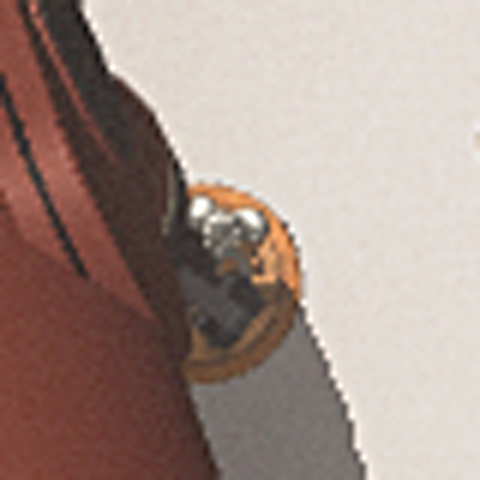

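```bash
python3 -m jog '[{"x":20,"y":0,"z":0,"rx":0,"ry":0,"rz":0,"fingers":0.5},{"x":16,"y":0,"z":0,"rx":0,"ry":0,"rz":0,"fingers":0.5},{"x":0,"y":0,"z":0,"rx":0,"ry":0,"rz":0,"fingers":0.5}]'; python3 g.py 506 200 115 53;python3 - <<'E'
from h import *
f=snap('side','side11')
up(f,'side11',(220,110,290,190),7)
E
```

```text
time_s: 10.0
position: [0.5097, 0.2007, 0.1317]
orientation: [0.513, 1.502, -0.5]
force: [-0.5, -0.1, 0.3]
gripper_width: 0.497
t 10.0 p [509.7 200.7 131.7] grip 0.497 F [-0.5 -0.1  0.3] q [-0.86  0.18  0.45  1.85 -0.09  1.12  0.55]
d_tool [16.7 -3.  -2.6] rot [-0.002  0.005 -0.011] n 0.4 per row [16.7 -3.  -2.6]
```

View pics/side11.png

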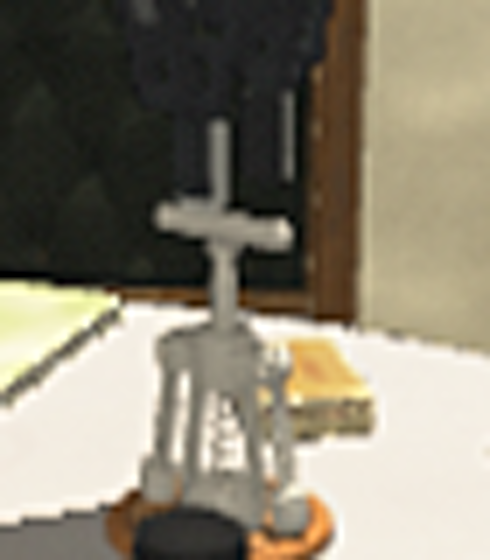

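```bash
python3 -m jog '[{"x":10,"y":-3,"z":-3,"rx":0,"ry":0.005,"rz":-0.01,"fingers":0.5},{"x":6,"y":0,"z":0,"rx":0,"ry":0,"rz":0,"fingers":0.5},{"x":0,"y":0,"z":0,"rx":0,"ry":0,"rz":0,"fingers":0.5}]'; python3 g.py 506 200 115 53;python3 - <<'E'
from h import *
f=snap('side','side12')
up(f,'side12',(230,110,280,160),11)
E
```

```text
time_s: 10.35
position: [0.5076, 0.2009, 0.1185]
orientation: [0.51, 1.508, -0.504]
force: [-0.4, 0.3, -0.0]
gripper_width: 0.505
t 10.35 p [507.6 200.9 118.5] grip 0.505 F [-0.4  0.3 -0. ] q [-0.86  0.19  0.45  1.86 -0.09  1.1   0.55]
d_tool [ 3.5 -1.7 -0.8] rot [-0.002  0.002 -0.004] n 0.1 per row [ 3.5 -1.7 -0.8]
```

View pics/side12.png

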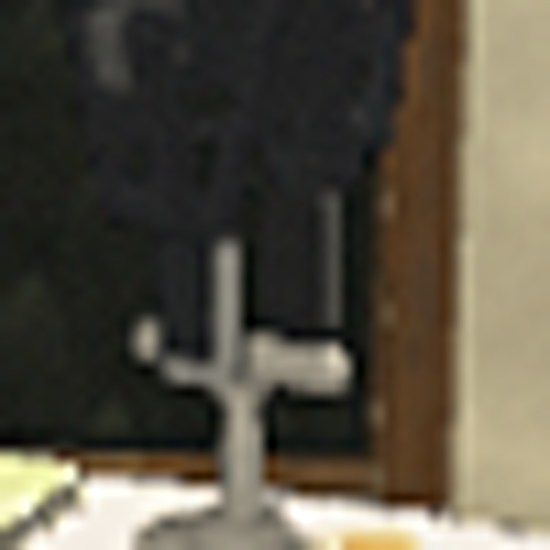

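```bash
python3 -m jog '[{"x":3,"y":-1.5,"z":-1,"rx":0,"ry":0,"rz":0,"fingers":0.5},{"x":0,"y":0,"z":0,"rx":0,"ry":0,"rz":0,"fingers":0},{"x":0,"y":0,"z":0,"rx":0,"ry":0,"rz":0,"fingers":0},{"x":0,"y":0,"z":0,"rx":0,"ry":0,"rz":0,"fingers":0},{"x":0,"y":0,"z":0,"rx":0,"ry":0,"rz":0,"fingers":0},{"x":0,"y":0,"z":0,"rx":0,"ry":0,"rz":0,"fingers":0}]' 60; python3 g.py 506 200 115 53;python3 - <<'E'
from h import *
f=snap('side','side13')
up(f,'side13',(230,110,280,190),8)
E
```

```text
time_s: 11.0
position: [0.5064, 0.2006, 0.1165]
orientation: [0.511, 1.506, -0.503]
force: [0.2, -0.0, 0.1]
gripper_width: 0.111
t 11.0 p [506.4 200.6 116.5] grip 0.111 F [ 0.2 -0.   0.1] q [-0.86  0.19  0.45  1.87 -0.09  1.1   0.55]
d_tool [ 1.5 -0.7  0. ] rot [-0.002  0.002 -0.006] n 0.0 per row [ 1.5 -0.7  0. ]
```

View pics/side13.png

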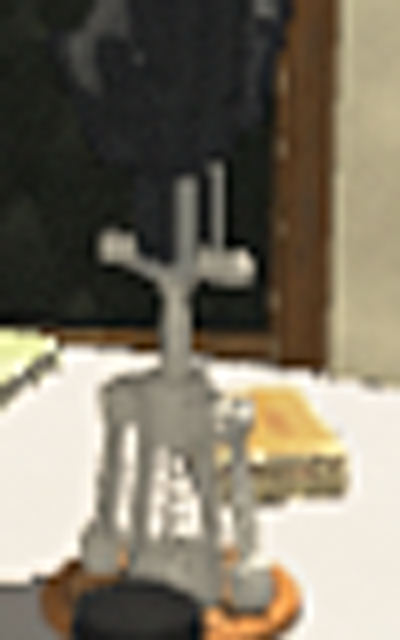

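Only 9.4 mm opening on a 12 mm bar, so the tips are biting at or above mid-bar. I'll reopen, go about 4 mm deeper and close again.

```bash
python3 -m jog '[{"x":0,"y":0,"z":0,"rx":0,"ry":0,"rz":0,"fingers":0.35},{"x":0,"y":0,"z":0,"rx":0,"ry":0,"rz":0,"fingers":0.35},{"x":5,"y":-0.5,"z":0,"rx":0,"ry":0,"rz":-0.005,"fingers":0.35},{"x":0,"y":0,"z":0,"rx":0,"ry":0,"rz":0,"fingers":0.35},{"x":0,"y":0,"z":0,"rx":0,"ry":0,"rz":0,"fingers":0},{"x":0,"y":0,"z":0,"rx":0,"ry":0,"rz":0,"fingers":0},{"x":0,"y":0,"z":0,"rx":0,"ry":0,"rz":0,"fingers":0},{"x":0,"y":0,"z":0,"rx":0,"ry":0,"rz":0,"fingers":0}]' 60; python3 g.py 506 200 111 53;python3 - <<'E'
from h import *
f=snap('side','side14')
up(f,'side14',(230,110,280,190),8)
E
```

```text
time_s: 11.85
position: [0.5062, 0.2003, 0.1112]
orientation: [0.507, 1.508, -0.507]
force: [0.2, 1.0, 0.4]
gripper_width: 0.124
t 11.85 p [506.2 200.3 111.2] grip 0.124 F [0.2 1.  0.4] q [-0.86  0.2   0.45  1.87 -0.1   1.09  0.55]
d_tool [ 0.2 -0.4 -0. ] rot [-0.002  0.002 -0.001] n 0.0 per row [ 0.2 -0.4 -0. ]
```

View pics/side14.png

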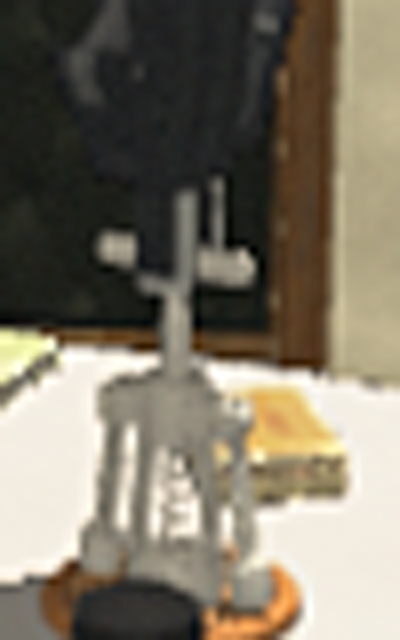

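```bash
python3 -m jog '[{"x":-8,"y":0,"z":0,"rx":0,"ry":0,"rz":0,"fingers":0},{"x":-8,"y":0,"z":0,"rx":0,"ry":0,"rz":0,"fingers":0},{"x":-4,"y":0,"z":0,"rx":0,"ry":0,"rz":0,"fingers":0},{"x":0,"y":0,"z":0,"rx":0,"ry":0,"rz":0,"fingers":0},{"x":0,"y":0,"z":0,"rx":0,"ry":0,"rz":0,"fingers":0}]' 80; python3 g.py 506 200 240 53;python3 - <<'E'
from h import *
f=snap('side','side15')
up(f,'side15',(220,90,290,190),6)
E
```

```text
time_s: 12.4
position: [0.5057, 0.2, 0.1329]
orientation: [0.507, 1.509, -0.508]
force: [1.1, 0.4, -2.3]
gripper_width: 0.111
t 12.4 p [505.7 200.  132.9] grip 0.111 F [ 1.1  0.4 -2.3] q [-0.86  0.18  0.45  1.84 -0.08  1.14  0.54]
d_tool [-107.1    0.2    0.4] rot [-0.002  0.002 -0.   ] n 2.7 per row [-35.7   0.1   0.1]
```

View pics/side15.png

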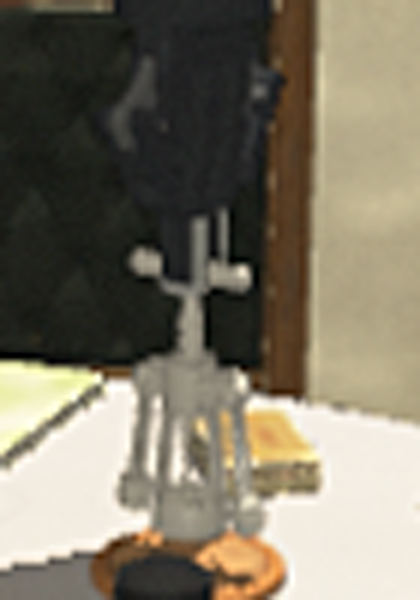

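```bash
python3 -m jog '[{"x":-30,"y":0,"z":0,"rx":0,"ry":0,"rz":0,"fingers":0},{"x":-35,"y":0,"z":0,"rx":0,"ry":0,"rz":0,"fingers":0},{"x":-35,"y":0,"z":0,"rx":0,"ry":0,"rz":0,"fingers":0},{"x":-15,"y":-10,"z":5,"rx":0,"ry":0,"rz":0,"fingers":0},{"x":0,"y":-20,"z":15,"rx":0,"ry":0,"rz":0,"fingers":0},{"x":0,"y":-24,"z":18,"rx":0,"ry":0,"rz":0,"fingers":0},{"x":0,"y":-24,"z":18,"rx":0,"ry":0,"rz":0,"fingers":0},{"x":0,"y":-24,"z":18,"rx":0,"ry":0,"rz":0,"fingers":0}]'; python3 g.py 495 0 245 62
```

```text
time_s: 13.25
position: [0.5012, 0.0749, 0.2503]
orientation: [0.498, 1.513, -0.503]
force: [0.7, -0.2, -1.3]
gripper_width: 0.111
t 13.25 p [501.2  74.9 250.3] grip 0.111 F [ 0.7 -0.2 -1.3] q [-0.77  0.    0.54  1.77  0.    1.37  0.7 ]
d_tool [  5.5 -63.8  39.6] rot [-0.15   0.     0.004] n 1.6 per row [  2.8 -31.9  19.8]
```

```bash
python3 -m jog '[{"x":0,"y":-26,"z":16,"rx":-0.05,"ry":0,"rz":0,"fingers":0},{"x":0,"y":-26,"z":16,"rx":-0.05,"ry":0,"rz":0,"fingers":0},{"x":0,"y":-26,"z":14,"rx":-0.05,"ry":0,"rz":0,"fingers":0},{"x":0,"y":-28,"z":12,"rx":-0.05,"ry":0,"rz":0,"fingers":0},{"x":0,"y":-30,"z":10,"rx":-0.05,"ry":0,"rz":0,"fingers":0},{"x":0,"y":-30,"z":8,"rx":-0.05,"ry":0,"rz":0,"fingers":0},{"x":0,"y":-30,"z":8,"rx":0,"ry":0,"rz":0,"fingers":0},{"x":0,"y":-30,"z":6,"rx":0,"ry":0,"rz":0,"fingers":0}]'; python3 g.py 463 -214 245 71.3
```

```text
time_s: 14.05
position: [0.4775, -0.1797, 0.2496]
orientation: [0.255, 1.558, -0.257]
force: [-0.4, -0.6, -2.6]
gripper_width: 0.112
t 14.05 p [ 477.5 -179.7  249.6] grip 0.112 F [-0.4 -0.6 -2.6] q [-0.53  0.    0.82  1.77  0.    1.37  1.53]
d_tool [  4.7 -37.2  -2.7] rot [ 0.    -0.002  0.002] n 0.9 per row [  4.7 -37.2  -2.7]
```

```bash
python3 -m jog '[{"x":0,"y":-25,"z":-2,"rx":0,"ry":0,"rz":0,"fingers":0},{"x":0,"y":-10,"z":-1,"rx":0,"ry":0,"rz":0,"fingers":0},{"x":0,"y":0,"z":0,"rx":0,"ry":0,"rz":0,"fingers":0}]'; python3 g.py 463 -214 220 71.3;python3 - <<'E'
from h import *
f=load('side0');im=f['image'];hsv=cv2.cvtColor(im,cv2.COLOR_BGR2HSV)
m=((hsv[...,1]>90)&(hsv[...,0]>3)&(hsv[...,0]<25)).astype(np.uint8)
n,l,st,c=cv2.connectedComponentsWithStats(m)
for i in range(1,n):
    if st[i,4]>150 and 180<c[i][0]<300 and 150<c[i][1]<300:
        cc=np.argwhere(l==i)[:,::-1]
        w=np.array([px(f,u,v,0.01)[:2] for u,v in cc])
        print(st[i],c[i].round(),[np.round(a,1) for a in cv2.minAreaRect((w*1000).astype(np.float32))])
f=snap('side','side16')
up(f,'side16',(200,80,310,300),2.7)
E
```

```text
time_s: 14.35
position: [0.4611, -0.2175, 0.2494]
orientation: [0.259, 1.557, -0.264]
force: [1.1, 1.2, -1.7]
gripper_width: 0.112
t 14.35 p [ 461.1 -217.5  249.4] grip 0.112 F [ 1.1  1.2 -1.7] q [-0.49 -0.    0.86  1.77  0.    1.37  1.6 ]
d_tool [29.4  4.   0.7] rot [-0.007 -0.002  0.003] n 0.7 per row [29.4  4.   0.7]
[226 211  48  27 588] [250. 226.] [array([479.1, -34.3]), array([92.4, 99.1]), np.float64(21.0)]
[ 212  250   73   40 1839] [249. 271.] [array([ 466. , -205.4]), array([109.8, 129.2]), np.float64(71.2)]
```

View pics/side16.png

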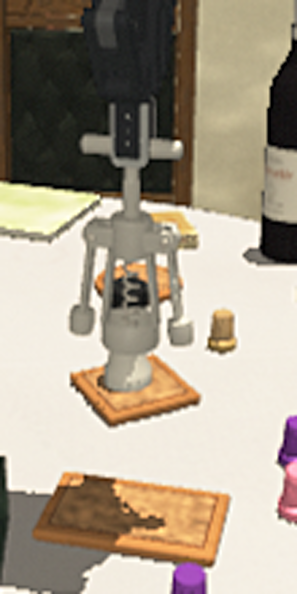

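```bash
python3 - <<'E'
from h import *
f=load('side0')
for n,cs in dict(ob=[(108,563),(383,600),(355,703),(57,658)],sq=[(120,403),(255,367),(333,435),(186,470)]).items():
    w=np.array([px(f,200+a/4.5,130+b/4.5,.01)[:2]*1000 for a,b in cs]);print(n,w.round(),w.mean(0).round(1))
E
```

```text
ob [[ 415. -161.]
 [ 537. -202.]
 [ 513. -269.]
 [ 392. -228.]] [ 464.1 -215.1]
sq [[425. -11.]
 [504.  24.]
 [536. -56.]
 [456. -84.]] [480.4 -31.5]
```

```bash
python3 -m jog '[{"x":30,"y":3,"z":0,"rx":-0.007,"ry":0,"rz":0,"fingers":0},{"x":30,"y":0,"z":0,"rx":0,"ry":0,"rz":0,"fingers":0},{"x":30,"y":0,"z":0,"rx":0,"ry":0,"rz":0,"fingers":0},{"x":15,"y":0,"z":0,"rx":0,"ry":0,"rz":0,"fingers":0},{"x":0,"y":0,"z":0,"rx":0,"ry":0,"rz":0,"fingers":0}]'; python3 g.py 463.5 -214.5 125 71.4
```

```text
time_s: 14.9
position: [0.4667, -0.2048, 0.1409]
orientation: [0.247, 1.557, -0.246]
force: [-0.4, 0.8, -2.1]
gripper_width: 0.116
t 14.9 p [ 466.7 -204.8  140.9] grip 0.116 F [-0.4  0.8 -2.1] q [-0.47  0.11  0.86  1.93 -0.09  1.15  1.68]
d_tool [ 15.9 -10.2  -0. ] rot [ 0.011 -0.001 -0.001] n 0.4 per row [ 15.9 -10.2  -0. ]
```

```bash
python3 -m jog '[{"x":8,"y":-10,"z":0,"rx":0.01,"ry":0,"rz":0,"fingers":0},{"x":6,"y":0,"z":0,"rx":0,"ry":0,"rz":0,"fingers":0},{"x":0,"y":0,"z":0,"rx":0,"ry":0,"rz":0,"fingers":0}]'; python3 g.py 463.5 -214.5 115 71.4;python3 - <<'E'
from h import *
f=snap('side','side17')
up(f,'side17',(200,120,310,300),3.3)
E
```

```text
time_s: 15.2
position: [0.4652, -0.213, 0.1273]
orientation: [0.253, 1.555, -0.251]
force: [-0.2, -0.0, -1.1]
gripper_width: 0.114
t 15.2 p [ 465.2 -213.   127.3] grip 0.114 F [-0.2 -0.  -1.1] q [-0.45  0.14  0.87  1.94 -0.12  1.12  1.71]
d_tool [12.3 -2.  -1.2] rot [ 0.004  0.001 -0.001] n 0.3 per row [12.3 -2.  -1.2]
```

View pics/side17.png

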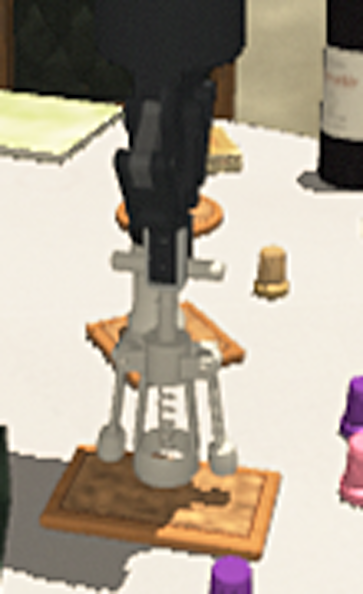

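```bash
python3 -m jog '[{"x":5,"y":-2,"z":-1,"rx":0.004,"ry":0,"rz":0,"fingers":0},{"x":3,"y":0,"z":0,"rx":0,"ry":0,"rz":0,"fingers":0},{"x":0,"y":0,"z":0,"rx":0,"ry":0,"rz":0,"fingers":0}]'; python3 -m jog '[{"x":3,"y":0,"z":0,"rx":0,"ry":0,"rz":0,"fingers":0},{"x":0,"y":0,"z":0,"rx":0,"ry":0,"rz":0,"fingers":0}]';python3 g.py 463.5 -214.5 112 71.4
```

```text
time_s: 15.55
position: [0.4645, -0.2153, 0.1203]
orientation: [0.257, 1.552, -0.255]
force: [0.8, -0.1, -2.0]
gripper_width: 0.109
time_s: 15.75
position: [0.4647, -0.2153, 0.1172]
orientation: [0.257, 1.551, -0.254]
force: [-0.6, 0.4, -2.5]
gripper_width: 0.113
t 15.75 p [ 464.7 -215.3  117.2] grip 0.113 F [-0.6  0.4 -2.5] q [-0.44  0.15  0.87  1.95 -0.13  1.09  1.73]
d_tool [ 5.2  0.4 -1.4] rot [-0.001  0.004 -0.002] n 0.1 per row [ 5.2  0.4 -1.4]
```

```bash
python3 -m jog '[{"x":2,"y":0,"z":-1,"rx":0,"ry":0.004,"rz":0,"fingers":0},{"x":0,"y":0,"z":0,"rx":0,"ry":0,"rz":0,"fingers":0}]'; python3 -m jog '[{"x":2,"y":0,"z":0,"rx":0,"ry":0,"rz":0,"fingers":0},{"x":0,"y":0,"z":0,"rx":0,"ry":0,"rz":0,"fingers":0}]';python3 g.py 463.5 -214.5 112 71.4;python3 - <<'E'
from h import *
f=snap('side','side18')
up(f,'side18',(200,150,310,300),4)
E
```

```text
time_s: 15.95
position: [0.4637, -0.2149, 0.1151]
orientation: [0.257, 1.556, -0.254]
force: [0.1, 0.0, -2.3]
gripper_width: 0.114
time_s: 16.15
position: [0.4638, -0.2149, 0.113]
orientation: [0.257, 1.556, -0.254]
force: [0.0, -0.4, -2.2]
gripper_width: 0.114
t 16.15 p [ 463.8 -214.9  113. ] grip 0.114 F [ 0.  -0.4 -2.2] q [-0.44  0.16  0.87  1.95 -0.14  1.09  1.73]
d_tool [ 1.   0.3 -0.4] rot [-0.001 -0.    -0.002] n 0.0 per row [ 1.   0.3 -0.4]
```

View pics/side18.png

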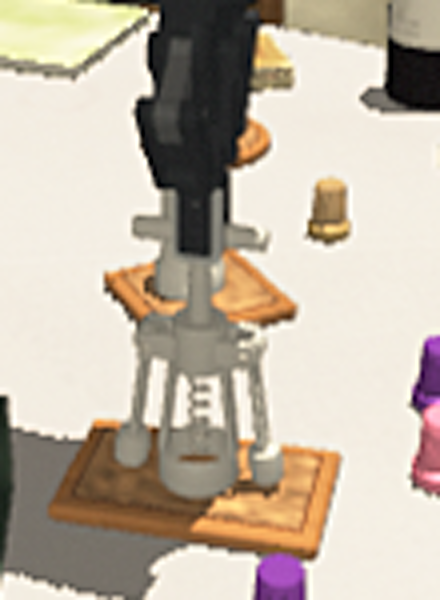

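```bash
python3 -m jog '[{"x":1.5,"y":0,"z":0,"rx":0,"ry":0,"rz":0,"fingers":0},{"x":0,"y":0,"z":0,"rx":0,"ry":0,"rz":0,"fingers":0}]'; python3 -m jog '[{"x":1,"y":0,"z":0,"rx":0,"ry":0,"rz":0,"fingers":0},{"x":0,"y":0,"z":0,"rx":0,"ry":0,"rz":0,"fingers":0}]'; python3 -m jog '[{"x":1,"y":0,"z":0,"rx":0,"ry":0,"rz":0,"fingers":0},{"x":0,"y":0,"z":0,"rx":0,"ry":0,"rz":0,"fingers":0}]'
```

```text
time_s: 16.4
position: [0.4639, -0.215, 0.1116]
orientation: [0.257, 1.555, -0.254]
force: [0.0, 0.6, -1.5]
gripper_width: 0.116
time_s: 16.6
position: [0.4647, -0.2155, 0.1114]
orientation: [0.257, 1.554, -0.254]
force: [-0.1, 0.2, -2.3]
gripper_width: 0.115
time_s: 16.8
position: [0.4656, -0.2159, 0.1113]
orientation: [0.257, 1.552, -0.254]
force: [0.5, 0.7, -2.1]
gripper_width: 0.115
```

```bash
python3 g.py 463.5 -214.5 112 71.4; python3 -m jog '[{"x":2,"y":0,"z":-1.5,"rx":0,"ry":0.003,"rz":0,"fingers":0},{"x":0,"y":0,"z":0,"rx":0,"ry":0,"rz":0,"fingers":0}]'; python3 g.py 463.5 -214.5 112 71.4;python3 - <<'E'
from h import *
f=snap('side','side19')
up(f,'side19',(220,190,290,290),6)
E
```

```text
t 16.8 p [ 465.6 -215.9  111.3] grip 0.115 F [ 0.5  0.7 -2.1] q [-0.44  0.16  0.87  1.95 -0.14  1.08  1.74]
d_tool [-0.7  0.7 -2.4] rot [-0.001  0.004 -0.002] n 0.1 per row [-0.7  0.7 -2.4]
time_s: 17.0
position: [0.4665, -0.2164, 0.1114]
orientation: [0.257, 1.55, -0.254]
force: [0.2, 0.4, -2.3]
gripper_width: 0.112
t 17.0 p [ 466.5 -216.4  111.4] grip 0.112 F [ 0.2  0.4 -2.3] q [-0.43  0.16  0.87  1.95 -0.15  1.08  1.74]
d_tool [-0.6  0.8 -3.5] rot [-0.001  0.006 -0.003] n 0.1 per row [-0.6  0.8 -3.5]
```

View pics/side19.png

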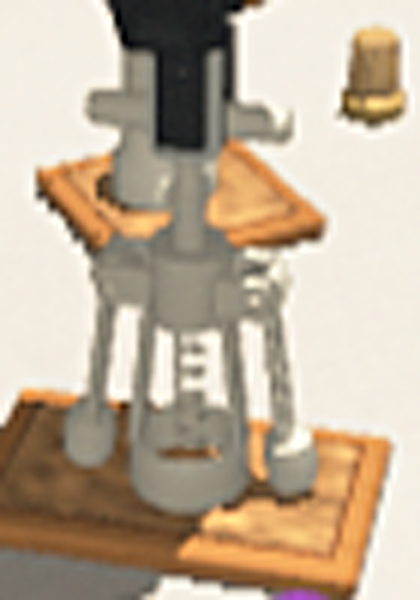

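```bash
python3 - <<'E'
from h import *
s=status.sense();print(s['joint_efforts'].round(2),s['force'],s['ft_torque'])
for n in ('top','side'):
    f=snap(n,n+'20');up(f,n+'20')
s=status.sense();print(s['position'],s['joint_velocities'].round(4))
E
```

```text
[-5.000e-02 -3.350e+01  5.130e+00 -3.687e+01 -1.000e-02  1.100e-01
  1.000e-02] [ 0.48878905  0.08748384 -0.81536525] [-0.05161334 -0.02555591 -0.03817058]
[ 0.46637086 -0.21632935  0.11118685] [-0.0015  0.0005  0.0007 -0.0013 -0.0014  0.     -0.0012]
```

View pics/top20.png

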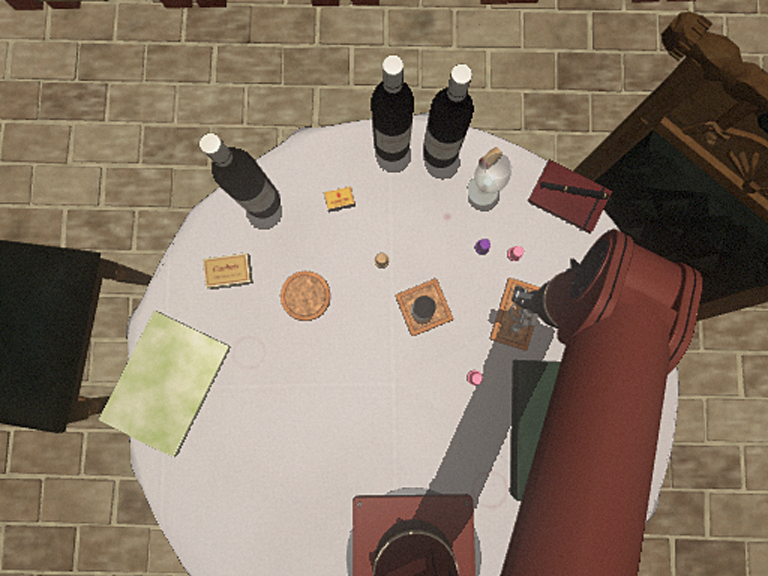

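View pics/side20.png

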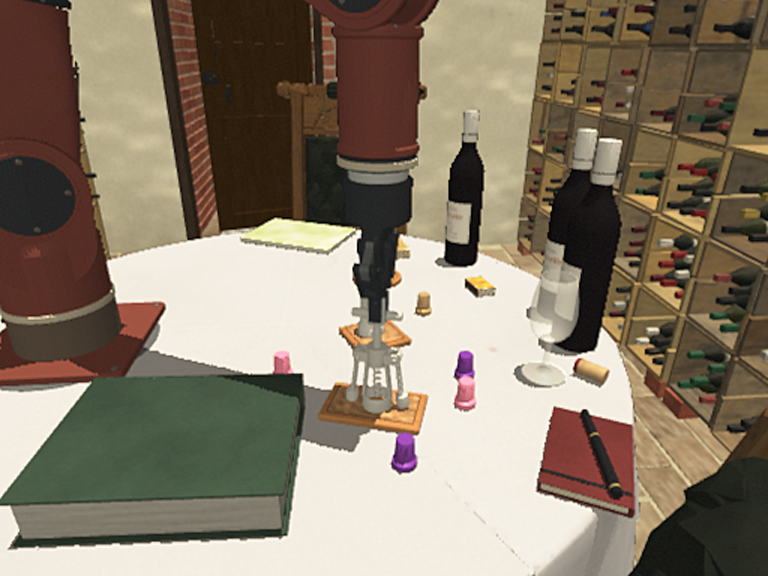

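```bash
python3 -m jog '[{"x":3,"y":0,"z":0,"rx":0,"ry":0,"rz":0,"fingers":0}]'; python3 - <<'E'
from h import *
f=snap('side','side21');P=cloud(f)
m=(P[...,2]>.12)&(P[...,2]<.17)&(np.hypot(P[...,0]-.465,P[...,1]+.215)<.05)
Q=P[m]
# bar ends: offset along length > 15mm
a=np.radians(-18.6);l=(Q[:,0]-.465)*np.cos(a)+(Q[:,1]+.215)*np.sin(a);w=-(Q[:,0]-.465)*np.sin(a)+(Q[:,1]+.215)*np.cos(a)
for s in(l>.018,l<-.018):
    q=Q[s&(abs(w)<.012)];print(len(q),q[:,2].min(),q[:,2].max(),l[s].min(),l[s].max(),q.mean(0))
E
```

```text
time_s: 17.25
position: [0.4688, -0.2173, 0.1109]
orientation: [0.257, 1.545, -0.254]
force: [-6.1, 3.2, 50.1]
gripper_width: 0.112
61 0.1374720734077969 0.1483020255130118 0.018590442486303826 0.034802625899646764 [ 0.48901685 -0.22731589  0.14408889]
28 0.1392257702476204 0.14911004341362727 -0.026175295889400055 -0.01804423947176915 [ 0.44279974 -0.21153912  0.14497688]
```

Fz rose to 50 N, so the corkscrew is firmly seated. I'll back off, recentre, set it down lightly and release.

```bash
python3 -m jog '[{"x":-4,"y":0,"z":0,"rx":0,"ry":0,"rz":0,"fingers":0},{"x":0,"y":0,"z":0,"rx":0,"ry":0,"rz":0,"fingers":0}]'; python3 g.py 463.5 -214.5 112.5 71.4
```

```text
time_s: 17.5
position: [0.4692, -0.2175, 0.1155]
orientation: [0.257, 1.544, -0.254]
force: [-0.3, 0.5, -2.1]
gripper_width: 0.116
t 17.5 p [ 469.2 -217.5  115.5] grip 0.116 F [-0.3  0.5 -2.1] q [-0.43  0.16  0.87  1.95 -0.14  1.08  1.74]
d_tool [ 2.9  1.  -6.4] rot [-0.001  0.011 -0.004] n 0.2 per row [ 2.9  1.  -6.4]
```

```bash
python3 -m jog '[{"x":0,"y":1,"z":-6.5,"rx":0,"ry":0.011,"rz":-0.004,"fingers":0},{"x":0,"y":0,"z":0,"rx":0,"ry":0,"rz":0,"fingers":0}]'; python3 g.py 463.5 -214.5 112 71.4
```

```text
time_s: 17.7
position: [0.4617, -0.2137, 0.1142]
orientation: [0.256, 1.559, -0.256]
force: [0.6, 0.4, -2.3]
gripper_width: 0.117
t 17.7 p [ 461.7 -213.7  114.2] grip 0.117 F [ 0.6  0.4 -2.3] q [-0.44  0.15  0.87  1.96 -0.13  1.09  1.72]
d_tool [ 2.2 -0.2  1.9] rot [-0.001 -0.004  0.001] n 0.1 per row [ 2.2 -0.2  1.9]
```

```bash
python3 -m jog '[{"x":1.5,"y":0,"z":1.5,"rx":0,"ry":-0.004,"rz":0,"fingers":0},{"x":0,"y":0,"z":0,"rx":0,"ry":0,"rz":0,"fingers":0},{"x":1,"y":0,"z":0,"rx":0,"ry":0,"rz":0,"fingers":0}]'; python3 g.py 463.5 -214.5 112 71.4
```

```text
time_s: 18.0
position: [0.4629, -0.2139, 0.1111]
orientation: [0.255, 1.556, -0.256]
force: [-2.3, 1.0, 15.7]
gripper_width: 0.117
t 18.0 p [ 462.9 -213.9  111.1] grip 0.117 F [-2.3  1.  15.7] q [-0.44  0.16  0.87  1.96 -0.14  1.08  1.73]
d_tool [-0.9 -0.3  0.8] rot [-0.001  0.     0.001] n 0.0 per row [-0.9 -0.3  0.8]
```

In contact at 15.7 N. Relax, then open gently. The collar is close to the tips, so I'll open before rising.

```bash
python3 -m jog '[{"x":0,"y":0,"z":0,"rx":0,"ry":0,"rz":0,"fingers":0},{"x":0,"y":0,"z":0,"rx":0,"ry":0,"rz":0,"fingers":0.45},{"x":0,"y":0,"z":0,"rx":0,"ry":0,"rz":0,"fingers":0.45},{"x":0,"y":0,"z":0,"rx":0,"ry":0,"rz":0,"fingers":0.45},{"x":0,"y":0,"z":0,"rx":0,"ry":0,"rz":0,"fingers":0.45},{"x":-15,"y":0,"z":0,"rx":0,"ry":0,"rz":0,"fingers":0.45},{"x":-30,"y":0,"z":0,"rx":0,"ry":0,"rz":0,"fingers":0.45},{"x":-30,"y":0,"z":0,"rx":0,"ry":0,"rz":0,"fingers":0.45}]'; python3 g.py 474 -26 200 64; python3 - <<'E'
from h import *
f=snap('side','side22');P=cloud(f);up(f,'side22',(200,150,310,300),4)
a=np.radians(-18.6)
m=(P[...,2]>.137)&(P[...,2]<.155)&(np.hypot(P[...,0]-.465,P[...,1]+.215)<.05)
print([np.round(x,1) for x in cv2.minAreaRect((P[m][:,:2]*1000).astype(np.float32))],P[m][:,2].max())
E
```

```text
time_s: 18.8
position: [0.4606, -0.2133, 0.1846]
orientation: [0.254, 1.563, -0.258]
force: [0.3, 1.1, -0.2]
gripper_width: 0.45
t 18.8 p [ 460.6 -213.3  184.6] grip 0.45 F [ 0.3  1.1 -0.2] q [-0.49  0.06  0.87  1.87 -0.04  1.24  1.64]
d_tool [-15.7 181.7 -47.4] rot [ 0.128 -0.006  0.004] n 4.5 per row [-3.1 36.3 -9.5]
[array([ 461.9, -216.3]), array([ 9.8, 62.3]), np.float64(71.4)] 0.14917632796365693
```

View pics/side22.png

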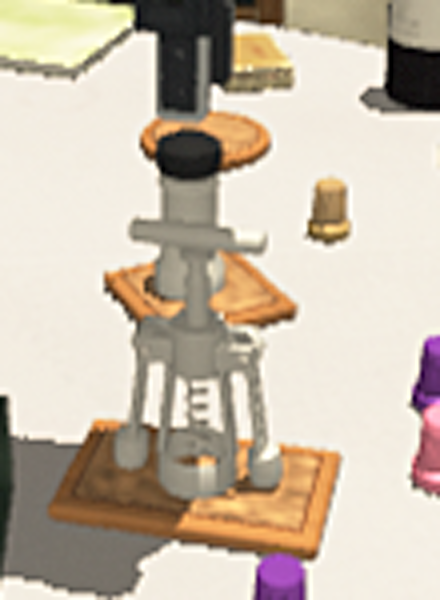

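```bash
python3 -m jog '[{"x":-30,"y":0,"z":0,"rx":0,"ry":0,"rz":0,"fingers":0.85},{"x":-5,"y":36,"z":-5,"rx":0.03,"ry":0,"rz":0,"fingers":0.85},{"x":0,"y":40,"z":-10,"rx":0.03,"ry":0,"rz":0,"fingers":0.85},{"x":0,"y":40,"z":-12,"rx":0.03,"ry":0,"rz":0,"fingers":0.85},{"x":0,"y":40,"z":-12,"rx":0.03,"ry":0,"rz":0,"fingers":0.85},{"x":0,"y":20,"z":-5,"rx":0,"ry":0,"rz":0,"fingers":0.85},{"x":0,"y":0,"z":0,"rx":0,"ry":0,"rz":0,"fingers":0.85}]'; python3 g.py 474 -26 140 64
```

```text
time_s: 19.55
position: [0.49, -0.0294, 0.2279]
orientation: [0.358, 1.535, -0.356]
force: [0.2, -0.1, 0.2]
gripper_width: 0.847
t 19.55 p [490.  -29.4 227.9] grip 0.847 F [ 0.2 -0.1  0.2] q [-0.69 -0.04  0.65  1.85  0.03  1.32  1.07]
d_tool [ 87.8  -4.2 -16.4] rot [-0.002  0.005 -0.002] n 2.2 per row [29.3 -1.4 -5.5]
```

```bash
python3 -m jog '[{"x":30,"y":-4,"z":-16,"rx":0,"ry":0,"rz":0,"fingers":0.85},{"x":30,"y":0,"z":0,"rx":0,"ry":0,"rz":0,"fingers":0.85},{"x":22,"y":0,"z":0,"rx":0,"ry":0,"rz":0,"fingers":0.85},{"x":0,"y":0,"z":0,"rx":0,"ry":0,"rz":0,"fingers":0.85}]'; python3 g.py 474 -26 61 64; python3 - <<'E'
from h import *
f=snap('side','side23');up(f,'side23',(200,110,310,260),4)
f=snap('top','top23');up(f,'top23',(220,150,340,250),5)
E
```

```text
time_s: 19.95
position: [0.4744, -0.0279, 0.1438]
orientation: [0.359, 1.533, -0.356]
force: [-0.9, -0.3, 0.3]
gripper_width: 0.846
t 19.95 p [474.4 -27.9 143.8] grip 0.846 F [-0.9 -0.3  0.3] q [-0.69 -0.01  0.66  2.    0.    1.14  1.09]
d_tool [82.8  1.3 -1.8] rot [-0.002  0.008 -0.003] n 2.1 per row [27.6  0.4 -0.6]
```

View pics/side23.png

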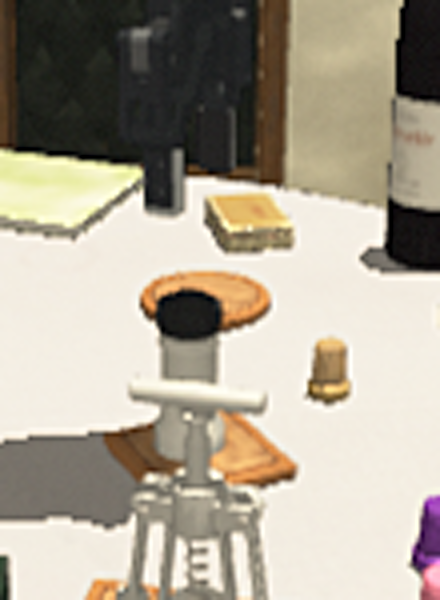

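View pics/top23.png

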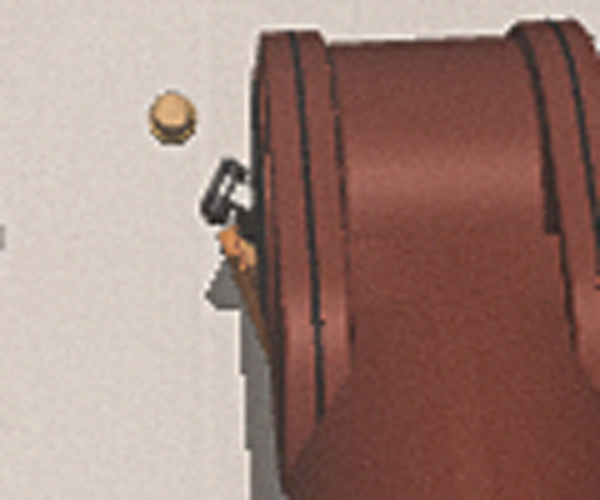

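```bash
python3 -m jog '[{"x":25,"y":1,"z":-2,"rx":0,"ry":0.008,"rz":0,"fingers":0.85},{"x":15,"y":0,"z":0,"rx":0,"ry":0,"rz":0,"fingers":0.85},{"x":0,"y":0,"z":0,"rx":0,"ry":0,"rz":0,"fingers":0.85}]'; python3 g.py 474 -26 61 64; python3 - <<'E'
from h import *
f=snap('side','side24');up(f,'side24',(210,130,290,230),6)
E
```

```text
time_s: 20.35
position: [0.4791, -0.0269, 0.1104]
orientation: [0.365, 1.53, -0.352]
force: [-0.9, -0.3, 0.4]
gripper_width: 0.847
t 20.35 p [479.1 -26.9 110.4] grip 0.847 F [-0.9 -0.3  0.4] q [-0.68  0.05  0.67  2.03 -0.04  1.06  1.13]
d_tool [49.4 -2.  -5.3] rot [-0.004  0.008 -0.01 ] n 1.2 per row [24.7 -1.  -2.7]
```

View pics/side24.png

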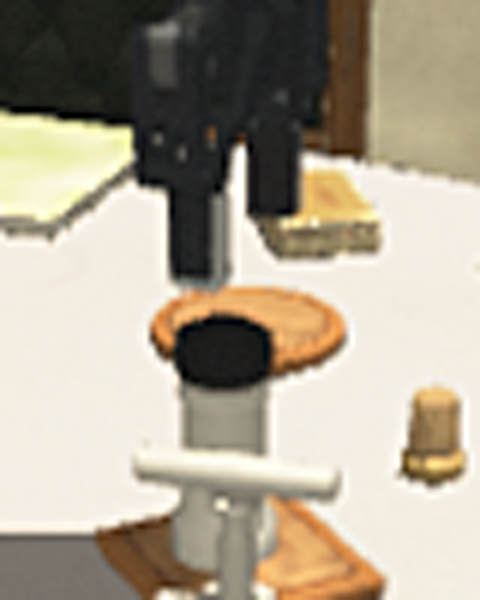

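```bash
python3 -m jog '[{"x":0,"y":-2,"z":-5.5,"rx":0,"ry":0.008,"rz":-0.01,"fingers":0.85},{"x":15,"y":0,"z":-1,"rx":0,"ry":0,"rz":0,"fingers":0.85},{"x":0,"y":0,"z":0,"rx":0,"ry":0,"rz":0,"fingers":0.85}]'; python3 g.py 474 -26 61 64
```

```text
time_s: 20.7
position: [0.4747, -0.0258, 0.1002]
orientation: [0.361, 1.536, -0.358]
force: [0.2, 0.4, 0.1]
gripper_width: 0.85
t 20.7 p [474.7 -25.8 100.2] grip 0.85 F [0.2 0.4 0.1] q [-0.68  0.06  0.67  2.04 -0.04  1.05  1.12]
d_tool [39.2 -0.6 -0.7] rot [-0.005  0.004 -0.003] n 1.0 per row [39.2 -0.6 -0.7]
```

```bash
python3 - <<'E'
from h import *
f=snap('side','side25');up(f,'side25',(210,130,290,230),6)
E
```

```text
(no output)
```

View pics/side25.png

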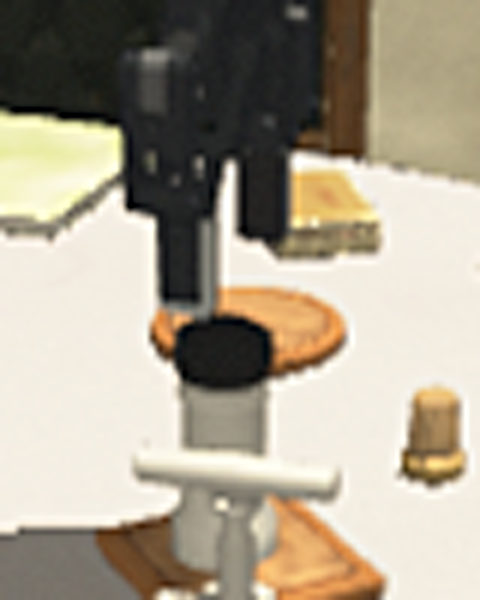

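```bash
python3 -m jog '[{"x":12,"y":-0.5,"z":-1.5,"rx":0,"ry":0.004,"rz":-0.003,"fingers":0.85},{"x":12,"y":0,"z":-1,"rx":0,"ry":0.003,"rz":0,"fingers":0.85},{"x":12,"y":0,"z":-1,"rx":0,"ry":0.003,"rz":0,"fingers":0.85},{"x":0,"y":0,"z":0,"rx":0,"ry":0,"rz":0,"fingers":0.85}]'; python3 g.py 474 -26 61 64
```

```text
time_s: 21.15
position: [0.4732, -0.0243, 0.0644]
orientation: [0.362, 1.544, -0.357]
force: [-0.2, -0.3, 0.3]
gripper_width: 0.853
t 21.15 p [473.2 -24.3  64.4] grip 0.853 F [-0.2 -0.3  0.3] q [-0.67  0.12  0.67  2.08 -0.1   0.97  1.17]
d_tool [ 3.4 -1.2  1.5] rot [-0.005 -0.004 -0.003] n 0.1 per row [ 3.4 -1.2  1.5]
```

```bash
python3 - <<'E'
from h import *
f=snap('side','side26');up(f,'side26',(210,130,290,230),6)
E
```

```text
(no output)
```

View pics/side26.png

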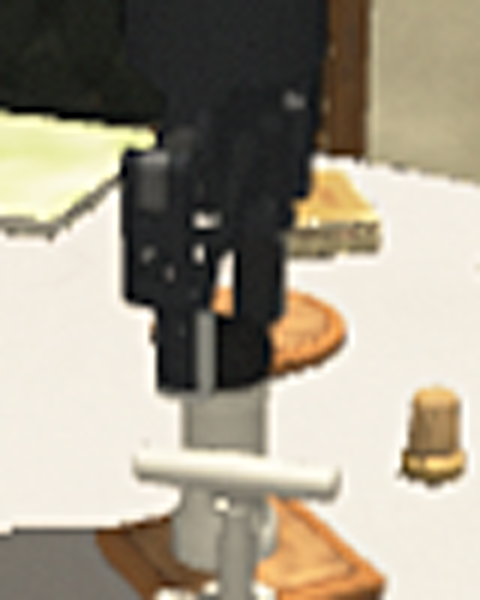

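```bash
python3 -m jog '[{"x":1,"y":-1.5,"z":1,"rx":0,"ry":-0.004,"rz":-0.003,"fingers":0.85},{"x":0,"y":0,"z":0,"rx":0,"ry":0,"rz":0,"fingers":0.2},{"x":0,"y":0,"z":0,"rx":0,"ry":0,"rz":0,"fingers":0.2},{"x":0,"y":0,"z":0,"rx":0,"ry":0,"rz":0,"fingers":0.2},{"x":0,"y":0,"z":0,"rx":0,"ry":0,"rz":0,"fingers":0.2},{"x":0,"y":0,"z":0,"rx":0,"ry":0,"rz":0,"fingers":0.2}]' 40; python3 g.py 474 -26 61 64;python3 - <<'E'
from h import *
f=snap('side','side27');up(f,'side27',(210,130,290,230),6)
E
```

```text
time_s: 21.8
position: [0.4747, -0.0266, 0.065]
orientation: [0.36, 1.538, -0.36]
force: [0.1, 0.5, -0.9]
gripper_width: 0.418
t 21.8 p [474.7 -26.6  65. ] grip 0.418 F [ 0.1  0.5 -0.9] q [-0.67  0.12  0.67  2.08 -0.09  0.97  1.16]
d_tool [ 4.   0.2 -0.9] rot [-0.005  0.003 -0.   ] n 0.1 per row [ 4.   0.2 -0.9]
```

View pics/side27.png

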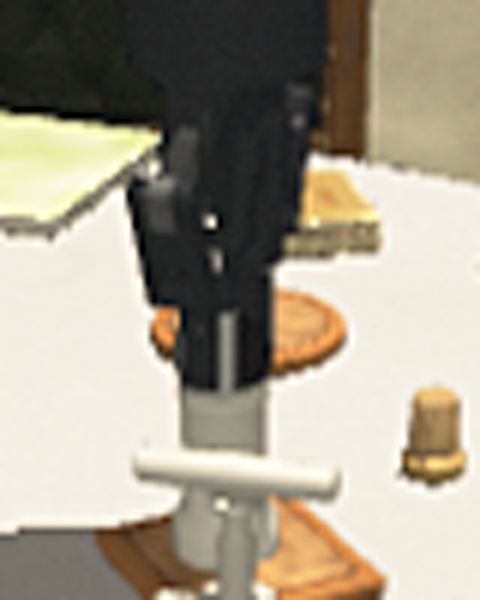

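```bash
python3 -m jog '[{"x":-10,"y":0,"z":0,"rx":0,"ry":0,"rz":0,"fingers":0.2},{"x":-25,"y":0,"z":0,"rx":0,"ry":0,"rz":0,"fingers":0.2},{"x":-30,"y":0,"z":0,"rx":0,"ry":0,"rz":0,"fingers":0.2},{"x":-15,"y":15,"z":-4,"rx":0,"ry":0,"rz":0,"fingers":0.2},{"x":0,"y":30,"z":-9,"rx":0,"ry":0,"rz":0,"fingers":0.2},{"x":0,"y":35,"z":-11,"rx":0,"ry":0,"rz":0,"fingers":0.2},{"x":0,"y":35,"z":-11,"rx":0,"ry":0,"rz":0,"fingers":0.2},{"x":0,"y":35,"z":-11,"rx":0,"ry":0,"rz":0,"fingers":0.2}]'; python3 g.py 504.6 207 145 64
```

```text
time_s: 22.65
position: [0.5014, 0.1267, 0.1541]
orientation: [0.371, 1.533, -0.368]
force: [-0.5, 0.2, -0.8]
gripper_width: 0.417
t 22.65 p [501.4 126.7 154.1] grip 0.417 F [-0.5  0.2 -0.8] q [-0.84  0.09  0.54  1.89 -0.05  1.17  0.82]
d_tool [  9.1  73.  -33.7] rot [-0.018  0.005 -0.003] n 1.8 per row [  4.6  36.5 -16.8]
```

```bash
python3 -m jog '[{"x":0,"y":30,"z":-14,"rx":-0.01,"ry":0,"rz":0,"fingers":0.2},{"x":0,"y":30,"z":-14,"rx":0,"ry":0,"rz":0,"fingers":0.2},{"x":15,"y":5,"z":-2,"rx":0,"ry":0,"rz":0,"fingers":0.2},{"x":0,"y":0,"z":0,"rx":0,"ry":0,"rz":0,"fingers":0.2}]'; python3 g.py 504.6 207 100 64;python3 - <<'E'
from h import *
f=snap('side','side28');up(f,'side28',(210,90,300,200),5.4)
# round coaster from earlier side22 ellipse (unoccluded?) 
f=load('side16');im=f['image'];
E
```

```text
time_s: 23.05
position: [0.5038, 0.2071, 0.1413]
orientation: [0.359, 1.534, -0.353]
force: [0.3, 0.1, -0.8]
gripper_width: 0.42
t 23.05 p [503.8 207.1 141.3] grip 0.42 F [ 0.3  0.1 -0.8] q [-0.91  0.17  0.49  1.84 -0.08  1.15  0.72]
d_tool [41.3  0.1  0.5] rot [-0.001  0.006 -0.005] n 1.0 per row [20.6  0.1  0.3]
```

View pics/side28.png

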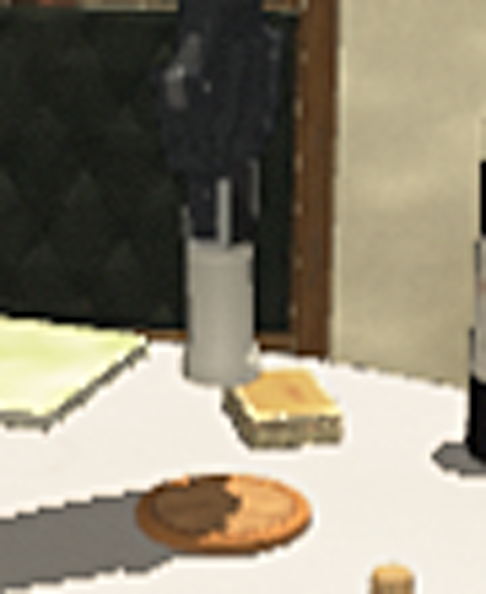

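```bash
python3 - <<'E'
from h import *
f=load('side28')
for c in((137,508),(312,512),(222,472),(228,543),(224.5,507)):
    print(c,(px(f,210+c[0]/5.4,90+c[1]/5.4,.01)*1000).round(1))
E
python3 -m jog '[{"x":20,"y":0,"z":0,"rx":0,"ry":0.006,"rz":-0.005,"fingers":0.2},{"x":25,"y":0,"z":-1,"rx":0,"ry":0.003,"rz":0,"fingers":0.2},{"x":15,"y":0,"z":-1,"rx":0,"ry":0.003,"rz":0,"fingers":0.2},{"x":0,"y":0,"z":0,"rx":0,"ry":0,"rz":0,"fingers":0.2}]'; python3 g.py 504.6 207 66 64
```

```text
(137, 508) [458.2 207.9  10. ]
(312, 512) [555.9 194.   10. ]
(222, 472) [510.9 257.3  10. ]
(228, 543) [504.7 156.   10. ]
(224.5, 507) [507.5 205.2  10. ]
time_s: 23.5
position: [0.5051, 0.2035, 0.0844]
orientation: [0.365, 1.542, -0.358]
force: [0.1, 0.1, -0.6]
gripper_width: 0.419
t 23.5 p [505.1 203.5  84.4] grip 0.419 F [ 0.1  0.1 -0.6] q [-0.89  0.24  0.48  1.89 -0.13  1.04  0.76]
d_tool [18.4  2.8 -1.9] rot [-0.007 -0.003 -0.004] n 0.5 per row [18.4  2.8 -1.9]
```

Both views put the round coaster's centre at about (506, 206). Lower until contact.

```bash
python3 -m jog '[{"x":10,"y":2.5,"z":-0.5,"rx":-0.007,"ry":0,"rz":-0.003,"fingers":0.2},{"x":5,"y":0,"z":0,"rx":0,"ry":0,"rz":0,"fingers":0.2},{"x":0,"y":0,"z":0,"rx":0,"ry":0,"rz":0,"fingers":0.2}]'; python3 g.py 506 206 66 64
```

```text
time_s: 23.8
position: [0.5073, 0.2053, 0.0706]
orientation: [0.36, 1.541, -0.355]
force: [-0.8, -0.7, 0.0]
gripper_width: 0.42
t 23.8 p [507.3 205.3  70.6] grip 0.42 F [-0.8 -0.7  0. ] q [-0.88  0.26  0.48  1.9  -0.14  1.01  0.78]
d_tool [ 4.6  0.  -1.4] rot [-0.002 -0.001 -0.003] n 0.1 per row [ 4.6  0.  -1.4]
```

```bash
python3 -m jog '[{"x":2,"y":0,"z":-1,"rx":0,"ry":0,"rz":0,"fingers":0.2},{"x":1.5,"y":0,"z":0,"rx":0,"ry":0,"rz":0,"fingers":0.2}]';python3 -m jog '[{"x":1.5,"y":0,"z":0,"rx":0,"ry":0,"rz":0,"fingers":0.2}]'; python3 g.py 506 206 65 64
```

```text
time_s: 24.0
position: [0.5069, 0.2061, 0.0678]
orientation: [0.36, 1.54, -0.354]
force: [-0.5, 0.6, -0.1]
gripper_width: 0.415
time_s: 24.1
position: [0.507, 0.2063, 0.0665]
orientation: [0.36, 1.54, -0.353]
force: [-0.3, -1.1, -1.2]
gripper_width: 0.417
t 24.1 p [507.  206.3  66.5] grip 0.417 F [-0.3 -1.1 -1.2] q [-0.88  0.26  0.48  1.91 -0.15  1.    0.78]
d_tool [ 1.5 -0.7 -0.8] rot [-0.001 -0.    -0.005] n 0.0 per row [ 1.5 -0.7 -0.8]
```

```bash
python3 -m jog '[{"x":1.5,"y":0,"z":0,"rx":0,"ry":0,"rz":-0.003,"fingers":0.2}]';python3 -m jog '[{"x":1,"y":0,"z":0,"rx":0,"ry":0,"rz":0,"fingers":0.2}]'; python3 g.py 506 206 65 64
```

```text
time_s: 24.2
position: [0.5071, 0.2064, 0.0651]
orientation: [0.358, 1.541, -0.356]
force: [-0.3, -0.7, -1.7]
gripper_width: 0.421
time_s: 24.3
position: [0.5076, 0.2066, 0.0646]
orientation: [0.359, 1.54, -0.355]
force: [-1.1, -1.2, 11.0]
gripper_width: 0.416
t 24.3 p [507.6 206.6  64.6] grip 0.416 F [-1.1 -1.2 11. ] q [-0.88  0.27  0.48  1.9  -0.15  1.    0.78]
d_tool [-0.4 -1.3 -1.2] rot [-0.001  0.001 -0.002] n 0.0 per row [-0.4 -1.3 -1.2]
```

Contact at 11 N. Release and rise.

```bash
python3 -m jog '[{"x":0,"y":0,"z":0,"rx":0,"ry":0,"rz":0,"fingers":0.2},{"x":0,"y":0,"z":0,"rx":0,"ry":0,"rz":0,"fingers":0.85},{"x":0,"y":0,"z":0,"rx":0,"ry":0,"rz":0,"fingers":0.85},{"x":0,"y":0,"z":0,"rx":0,"ry":0,"rz":0,"fingers":0.85},{"x":0,"y":0,"z":0,"rx":0,"ry":0,"rz":0,"fingers":0.85},{"x":-15,"y":0,"z":0,"rx":0,"ry":0,"rz":0,"fingers":0.85},{"x":-30,"y":0,"z":0,"rx":0,"ry":0,"rz":0,"fingers":0.85},{"x":-40,"y":0,"z":0,"rx":0,"ry":0,"rz":0,"fingers":0.85}]'; python3 g.py 574 53 150 64.4;python3 - <<'E'
from h import *
f=snap('side','side29');up(f,'side29',(210,90,310,200),5.4)
P=cloud(f)
for n,c,a,b in(('pump',(.507,.206),.08,.12),('pumplow',(.507,.206),.02,.07),('stop',(.574,.053),.024,.05),('stopfoot',(.574,.053),.002,.012)):
    m=(P[...,2]>a)&(P[...,2]<b)&(np.hypot(P[...,0]-c[0],P[...,1]-c[1])<.04)
    ci=cv2.minEnclosingCircle((P[m][:,:2]*1000).astype(np.float32));print(n,m.sum(),np.round(ci[0],1),round(ci[1],1),P[m][:,2].max())
E
```

```text
time_s: 25.1
position: [0.5046, 0.205, 0.149]
orientation: [0.353, 1.546, -0.361]
force: [0.5, 1.1, -0.1]
gripper_width: 0.846
t 25.1 p [504.6 205.  149. ] grip 0.846 F [ 0.5  1.1 -0.1] q [-0.91  0.17  0.49  1.82 -0.09  1.18  0.73]
d_tool [  -0.8 -106.   129.2] rot [-0.008 -0.003  0.006] n 3.2 per row [ -0.2 -26.5  32.3]
pump 143 [508.5 203.4] 18.5 0.11102833295159434
pumplow 189 [508.7 205.6] 21.4 0.06999186324137731
stop 60 [574.7  51.7] 11.2 0.03941428124542957
stopfoot 47 [574.8  51. ] 13.8 0.011660647576736119
```

View pics/side29.png

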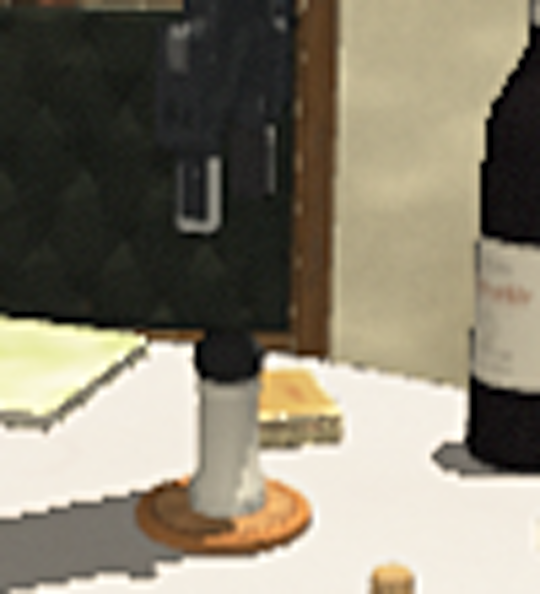

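The pump stands upright within about 3 mm of the round coaster's centre. Next, the parked stopper at (574.5, 52).

```bash
python3 -m jog '[{"x":-10,"y":-24,"z":30,"rx":0,"ry":0,"rz":0,"fingers":0.6},{"x":0,"y":-27,"z":32,"rx":0,"ry":0,"rz":0,"fingers":0.6},{"x":0,"y":-27,"z":32,"rx":0,"ry":0,"rz":0,"fingers":0.6},{"x":10,"y":-22,"z":22,"rx":0,"ry":0,"rz":0,"fingers":0.6},{"x":10,"y":0,"z":0,"rx":0,"ry":0,"rz":0,"fingers":0.6},{"x":0,"y":0,"z":0,"rx":0,"ry":0,"rz":0,"fingers":0.6}]'; python3 g.py 574.5 52 60 64.4
```

```text
time_s: 25.75
position: [0.5742, 0.0631, 0.157]
orientation: [0.363, 1.528, -0.345]
force: [-0.4, 0.8, -0.0]
gripper_width: 0.6
t 25.75 p [574.2  63.1 157. ] grip 0.6 F [-0.4  0.8 -0. ] q [-0.7   0.23  0.6   1.76 -0.15  1.18  1.06]
d_tool [ 96.9 -11.2   4.1] rot [-0.006  0.01  -0.014] n 2.4 per row [32.3 -3.7  1.4]
```

```bash
python3 -m jog '[{"x":20,"y":-11,"z":4,"rx":-0.006,"ry":0.01,"rz":-0.014,"fingers":0.6},{"x":30,"y":0,"z":-1,"rx":0,"ry":0.003,"rz":0,"fingers":0.6},{"x":30,"y":0,"z":-1,"rx":0,"ry":0.003,"rz":0,"fingers":0.6},{"x":15,"y":0,"z":-1,"rx":0,"ry":0.003,"rz":0,"fingers":0.6},{"x":0,"y":0,"z":0,"rx":0,"ry":0,"rz":0,"fingers":0.6}]'; python3 g.py 574.5 52 -4 64.4;python3 - <<'E'
from h import *
f=snap('side','side30');up(f,'side30',(240,120,330,230),5.4)
E
```

```text
time_s: 26.25
position: [0.5716, 0.0592, 0.0635]
orientation: [0.35, 1.549, -0.34]
force: [-0.7, 0.4, -0.2]
gripper_width: 0.601
t 26.25 p [571.6  59.2  63.5] grip 0.601 F [-0.7  0.4 -0.2] q [-0.65  0.34  0.57  1.84 -0.22  1.03  1.14]
d_tool [67.5 -5.6  6.1] rot [ 0.007 -0.007 -0.005] n 1.7 per row [33.7 -2.8  3.1]
```

View pics/side30.png

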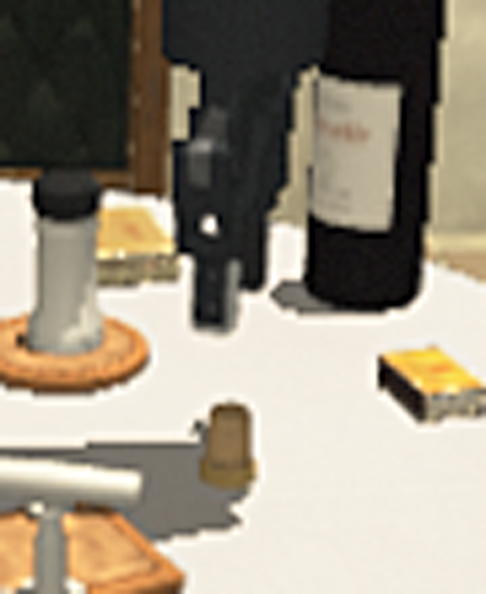

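```bash
python3 -m jog '[{"x":5,"y":-6,"z":6,"rx":0.007,"ry":-0.007,"rz":-0.005,"fingers":0.6},{"x":12,"y":-1,"z":0,"rx":0,"ry":0,"rz":0,"fingers":0.6},{"x":10,"y":-1,"z":0,"rx":0,"ry":0,"rz":0,"fingers":0.6},{"x":0,"y":0,"z":0,"rx":0,"ry":0,"rz":0,"fingers":0.6}]'; python3 g.py 574.5 52 -4 64.4
```

```text
time_s: 26.7
position: [0.5772, 0.0499, 0.0394]
orientation: [0.352, 1.536, -0.347]
force: [-0.5, -0.2, -1.0]
gripper_width: 0.596
t 26.7 p [577.2  49.9  39.4] grip 0.596 F [-0.5 -0.2 -1. ] q [-0.63  0.37  0.57  1.86 -0.24  0.97  1.16]
d_tool [43.4  0.5 -3.6] rot [ 0.001  0.006 -0.005] n 1.1 per row [21.7  0.3 -1.8]
```

```bash
python3 -m jog '[{"x":0,"y":0.5,"z":-3.5,"rx":0,"ry":0.006,"rz":-0.005,"fingers":0.6},{"x":8,"y":0,"z":0,"rx":0,"ry":0,"rz":0,"fingers":0.6},{"x":8,"y":0,"z":0,"rx":0,"ry":0,"rz":0,"fingers":0.6},{"x":0,"y":0,"z":0,"rx":0,"ry":0,"rz":0,"fingers":0.6}]'; python3 g.py 574.5 52 -4 64.4;python3 - <<'E'
from h import *
f=snap('side','side31');up(f,'side31',(250,150,320,230),7)
E
```

```text
time_s: 27.1
position: [0.5742, 0.0522, 0.0224]
orientation: [0.35, 1.543, -0.35]
force: [-0.3, 0.4, 0.5]
gripper_width: 0.592
t 27.1 p [574.2  52.2  22.4] grip 0.592 F [-0.3  0.4  0.5] q [-0.63  0.4   0.56  1.87 -0.26  0.95  1.17]
d_tool [26.4 -0.1  0.4] rot [ 0.001 -0.     0.   ] n 0.7 per row [26.4 -0.1  0.4]
```

View pics/side31.png

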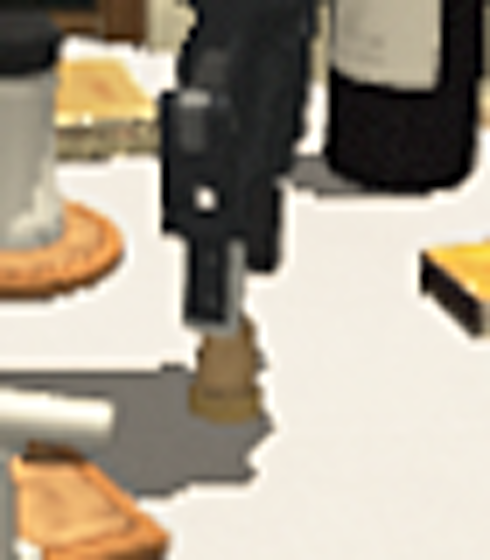

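Centred. Descend about 26 mm and close.

```bash
python3 -m jog '[{"x":10,"y":0,"z":-0.5,"rx":0,"ry":0.002,"rz":0,"fingers":0.6},{"x":8,"y":0,"z":-0.5,"rx":0,"ry":0.002,"rz":0,"fingers":0.6},{"x":6,"y":0,"z":-0.5,"rx":0,"ry":0,"rz":0,"fingers":0.6},{"x":0,"y":0,"z":0,"rx":0,"ry":0,"rz":0,"fingers":0.6}]' 30; python3 g.py 574.5 52 -4 64.4
```

```text
time_s: 27.55
position: [0.573, 0.0529, -0.0033]
orientation: [0.351, 1.547, -0.349]
force: [0.4, -0.3, -0.1]
gripper_width: 0.604
t 27.55 p [573.   52.9  -3.3] grip 0.604 F [ 0.4 -0.3 -0.1] q [-0.61  0.43  0.54  1.88 -0.28  0.9   1.19]
d_tool [ 0.7 -0.1  1.7] rot [ 0.001 -0.004 -0.   ] n 0.0 per row [ 0.7 -0.1  1.7]
```

```bash
python3 -m jog '[{"x":0,"y":0,"z":1,"rx":0,"ry":-0.003,"rz":0,"fingers":0.1},{"x":0,"y":0,"z":0,"rx":0,"ry":0,"rz":0,"fingers":0.1},{"x":0,"y":0,"z":0,"rx":0,"ry":0,"rz":0,"fingers":0.1},{"x":0,"y":0,"z":0,"rx":0,"ry":0,"rz":0,"fingers":0.1}]' 30; python3 g.py 574.5 52 -4 64.4; python3 -m jog '[{"x":-15,"y":0,"z":0,"rx":0,"ry":0,"rz":0,"fingers":0.1},{"x":-35,"y":0,"z":0,"rx":0,"ry":0,"rz":0,"fingers":0.1},{"x":-30,"y":0,"z":0,"rx":0,"ry":0,"rz":0,"fingers":0.1},{"x":0,"y":0,"z":0,"rx":0,"ry":0,"rz":0,"fingers":0.1}]';python3 g.py 479.5 -30 75 64.4; python3 - <<'E'
from h import *
f=snap('side','side32');up(f,'side32',(230,120,320,230),5.4)
E
```

```text
time_s: 27.95
position: [0.5743, 0.0522, -0.0029]
orientation: [0.35, 1.543, -0.35]
force: [0.0, -0.5, -0.7]
gripper_width: 0.266
t 27.95 p [574.3  52.2  -2.9] grip 0.266 F [ 0.  -0.5 -0.7] q [-0.61  0.43  0.54  1.88 -0.28  0.9   1.19]
d_tool [ 1.1 -0.1  0.3] rot [ 0.    -0.001 -0.   ] n 0.0 per row [ 1.1 -0.1  0.3]
time_s: 28.35
position: [0.5742, 0.0516, 0.0824]
orientation: [0.351, 1.543, -0.351]
force: [1.0, 0.4, -0.7]
gripper_width: 0.265
t 28.35 p [574.2  51.6  82.4] grip 0.265 F [ 1.   0.4 -0.7] q [-0.66  0.32  0.59  1.82 -0.2   1.06  1.13]
d_tool [   7.5 -114.5  -50. ] rot [-0.001 -0.001  0.001] n 2.9 per row [  2.5 -38.2 -16.7]
```

View pics/side32.png

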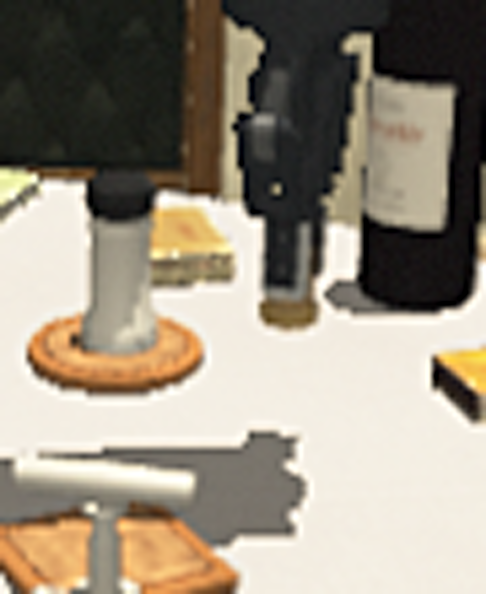

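```bash
python3 -m jog '[{"x":0,"y":-36,"z":-15,"rx":0,"ry":0,"rz":0,"fingers":0.1},{"x":0,"y":-36,"z":-15,"rx":0,"ry":0,"rz":0,"fingers":0.1},{"x":0,"y":-26,"z":-12,"rx":0,"ry":0,"rz":0,"fingers":0.1},{"x":0,"y":-8,"z":-5,"rx":0,"ry":0,"rz":0,"fingers":0.1},{"x":0,"y":0,"z":0,"rx":0,"ry":0,"rz":0,"fingers":0.1}]';python3 g.py 479.5 -30 40 64.4
```

```text
time_s: 28.9
position: [0.4812, -0.0247, 0.0797]
orientation: [0.348, 1.547, -0.35]
force: [0.5, 0.7, -0.5]
gripper_width: 0.266
t 28.9 p [481.2 -24.7  79.7] grip 0.266 F [ 0.5  0.7 -0.5] q [-0.64  0.12  0.64  2.04 -0.08  1.01  1.17]
d_tool [39.7 -5.4  0.9] rot [ 0.002 -0.004  0.002] n 1.0 per row [39.7 -5.4  0.9]
```

```bash
python3 -m jog '[{"x":20,"y":-5,"z":1,"rx":0,"ry":-0.003,"rz":0,"fingers":0.1},{"x":20,"y":0,"z":0,"rx":0,"ry":0,"rz":0,"fingers":0.1},{"x":15,"y":0,"z":-1,"rx":0,"ry":0.002,"rz":0,"fingers":0.1},{"x":0,"y":0,"z":0,"rx":0,"ry":0,"rz":0,"fingers":0.1}]';python3 g.py 479.5 -30 7 64.4;python3 - <<'E'
from h import *
f=snap('side','side33');up(f,'side33',(210,150,300,240),6)
E
```

```text
time_s: 29.3
position: [0.4827, -0.0259, 0.0235]
orientation: [0.347, 1.543, -0.346]
force: [-0.4, 1.1, -0.3]
gripper_width: 0.269
t 29.3 p [482.7 -25.9  23.5] grip 0.269 F [-0.4  1.1 -0.3] q [-0.61  0.21  0.63  2.09 -0.16  0.89  1.24]
d_tool [16.5 -5.1 -1.1] rot [ 0.006 -0.    -0.001] n 0.4 per row [16.5 -5.1 -1.1]
```

View pics/side33.png

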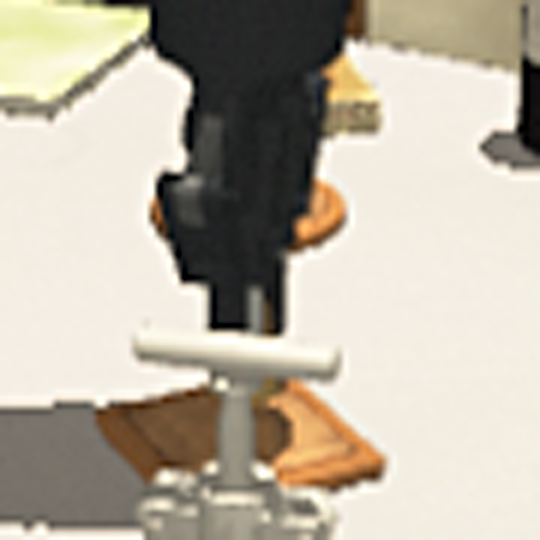

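```bash
python3 -m jog '[{"x":6,"y":-5,"z":-1,"rx":0.005,"ry":0,"rz":0,"fingers":0.1},{"x":5,"y":0,"z":-1,"rx":0,"ry":0,"rz":0,"fingers":0.1},{"x":0,"y":0,"z":0,"rx":0,"ry":0,"rz":0,"fingers":0.1}]';python3 g.py 479.5 -30 7 64.4
```

```text
time_s: 29.65
position: [0.4812, -0.029, 0.0141]
orientation: [0.35, 1.539, -0.348]
force: [-0.7, 0.5, -1.0]
gripper_width: 0.27
t 29.65 p [481.2 -29.   14.1] grip 0.27 F [-0.7  0.5 -1. ] q [-0.6   0.22  0.63  2.1  -0.17  0.86  1.26]
d_tool [ 7.1 -1.7 -1.1] rot [ 0.001  0.003 -0.002] n 0.2 per row [ 7.1 -1.7 -1.1]
```

```bash
python3 -m jog '[{"x":3,"y":-1.5,"z":-1,"rx":0,"ry":0.003,"rz":0,"fingers":0.1},{"x":2,"y":0,"z":0,"rx":0,"ry":0,"rz":0,"fingers":0.1}]'; python3 -m jog '[{"x":1.5,"y":0,"z":0,"rx":0,"ry":0,"rz":0,"fingers":0.1}]';python3 -m jog '[{"x":1.5,"y":0,"z":0,"rx":0,"ry":0,"rz":0,"fingers":0.1}]'; python3 g.py 479.5 -30 7 64.4
```

```text
time_s: 29.85
position: [0.4802, -0.0298, 0.0095]
orientation: [0.351, 1.541, -0.347]
force: [-1.0, -0.4, -1.3]
gripper_width: 0.267
time_s: 29.95
position: [0.4803, -0.0297, 0.008]
orientation: [0.352, 1.54, -0.347]
force: [0.1, 0.0, 0.2]
gripper_width: 0.268
time_s: 30.05
position: [0.4805, -0.0297, 0.0065]
orientation: [0.352, 1.54, -0.346]
force: [-1.8, -0.3, 14.2]
gripper_width: 0.266
t 30.05 p [480.5 -29.7   6.5] grip 0.266 F [-1.8 -0.3 14.2] q [-0.59  0.24  0.63  2.11 -0.19  0.85  1.27]
d_tool [-0.5 -0.6 -0.7] rot [ 0.001  0.001 -0.004] n 0.0 per row [-0.5 -0.6 -0.7]
```

Contact. Release, rise and check everything.

```bash
python3 -m jog '[{"x":0,"y":0,"z":0,"rx":0,"ry":0,"rz":0,"fingers":0.1},{"x":0,"y":0,"z":0,"rx":0,"ry":0,"rz":0,"fingers":0.6},{"x":0,"y":0,"z":0,"rx":0,"ry":0,"rz":0,"fingers":0.6},{"x":0,"y":0,"z":0,"rx":0,"ry":0,"rz":0,"fingers":0.6},{"x":-15,"y":0,"z":0,"rx":0,"ry":0,"rz":0,"fingers":0.6},{"x":-35,"y":0,"z":0,"rx":0,"ry":0,"rz":0,"fingers":0.6},{"x":-45,"y":0,"z":0,"rx":0,"ry":0,"rz":0,"fingers":0.6},{"x":-45,"y":0,"z":0,"rx":0,"ry":0,"rz":0,"fingers":0.6}]'; python3 -m jog '[{"x":-45,"y":0,"z":0,"rx":0,"ry":0,"rz":0,"fingers":0.6},{"x":-30,"y":20,"z":0,"rx":0,"ry":0,"rz":0,"fingers":0.6},{"x":0,"y":40,"z":10,"rx":0,"ry":0,"rz":0,"fingers":0.6},{"x":0,"y":40,"z":10,"rx":0,"ry":0,"rz":0,"fingers":0.6},{"x":0,"y":40,"z":5,"rx":0,"ry":0,"rz":0,"fingers":0.6},{"x":0,"y":40,"z":-10,"rx":0,"ry":0,"rz":0,"fingers":0.6},{"x":0,"y":40,"z":-20,"rx":0,"ry":0,"rz":0,"fingers":0.6},{"x":0,"y":40,"z":-20,"rx":0,"ry":0,"rz":0,"fingers":0.6}]'
```

```text
time_s: 30.85
position: [0.4757, -0.0307, 0.1452]
orientation: [0.347, 1.55, -0.353]
force: [0.4, 0.6, -0.2]
gripper_width: 0.605
time_s: 31.65
position: [0.5751, 0.2148, 0.2334]
orientation: [0.366, 1.534, -0.356]
force: [1.9, -0.6, -0.9]
gripper_width: 0.599
```

```bash
python3 -m jog '[{"x":0,"y":40,"z":-25,"rx":0,"ry":0,"rz":0,"fingers":0.6},{"x":0,"y":40,"z":-25,"rx":0,"ry":0,"rz":0,"fingers":0.6},{"x":0,"y":40,"z":-25,"rx":0,"ry":0,"rz":0,"fingers":0.6},{"x":0,"y":40,"z":-25,"rx":0,"ry":0,"rz":0,"fingers":0.6},{"x":0,"y":0,"z":0,"rx":0,"ry":0,"rz":0,"fingers":0.6}]'; python3 - <<'E'
from h import *
for n in('top','side'):
    f=snap(n,n+'40');up(f,n+'40');P=cloud(f)
    for k,c,a,b in(('pump',(.507,.206),.085,.12),('stop',(.48,-.03),.034,.055),('bar',(.463,-.215),.137,.16)):
        m=(P[...,2]>a)&(P[...,2]<b)&(np.hypot(P[...,0]-c[0],P[...,1]-c[1])<.045)
        if m.sum()<5: print(n,k,m.sum());continue
        Q=(P[m][:,:2]*1000).astype(np.float32);ci=cv2.minEnclosingCircle(Q)
        print(n,k,m.sum(),np.round(ci[0],1),round(ci[1],1),P[m][:,2].max().round(4),[np.round(x,1) for x in cv2.minAreaRect(Q)])
a=load('top0')['image'].astype(int);b=load('top40')['image'].astype(int)
d=abs(a-b).max(2)
for nm,(x0,y0,x1,y1) in dict(glass=(308,95,342,142),tin=(133,165,170,195),match=(213,122,240,143)).items(): print(nm,(d[y0:y1,x0:x1]>40).sum())
E
```

```text
time_s: 32.15
position: [0.5516, 0.4183, 0.2314]
orientation: [0.36, 1.539, -0.349]
force: [-0.3, 0.4, -0.9]
gripper_width: 0.599
top pump 178 [507.8 209.1] 19.9 0.1127 [array([507.7, 209.1]), array([37.8, 38.7]), np.float64(46.2)]
top stop 49 [480.2 -28. ] 11.0 0.0516 [array([479.8, -28. ]), array([17.5, 20. ]), np.float64(86.7)]
top bar 109 [ 463.  -211.9] 31.0 0.1501 [array([ 462.4, -213.7]), array([11.7, 61.8]), np.float64(71.2)]
side pump 115 [508.  201.8] 18.6 0.1108 [array([508. , 199.8]), array([28.9, 35.4]), np.float64(85.9)]
side stop 2
side bar 215 [ 462.2 -214.4] 31.1 0.1491 [array([ 461.5, -216.6]), array([ 9.5, 62.1]), np.float64(71.8)]
glass 0
tin 133
match 0
```

View pics/top40.png

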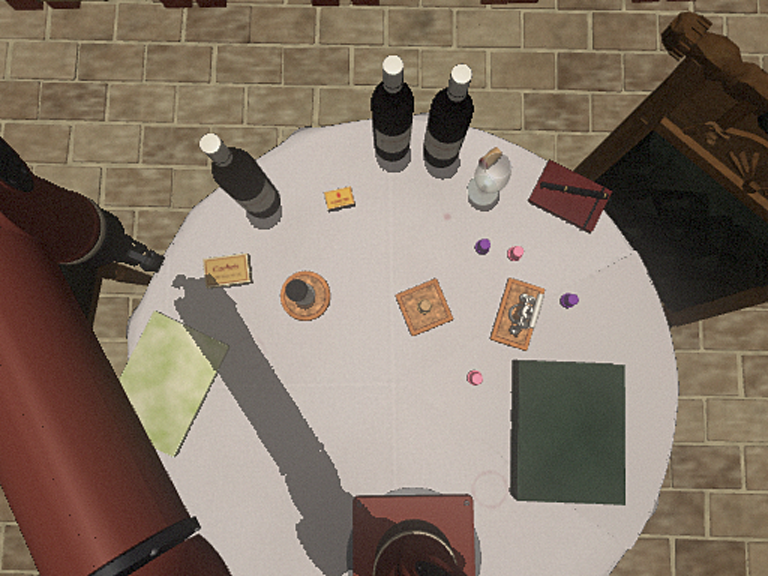

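View pics/side40.png

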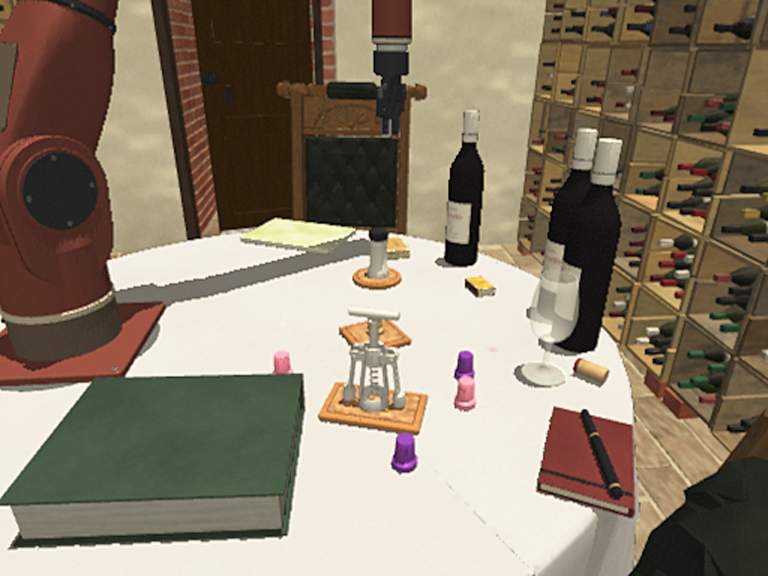

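In the top view, the pump (302,293) is on the round coaster, the stopper (425,306) on the square one, and the corkscrew (519,314) on the oblong one, all upright and central. The glass, tin and matchbox sit at the same pixels as at the start; the changed pixels near the tin look like the arm's shadow. I'll hand in.

```bash
python3 - <<'E'
from h import *
print(arm.close_job())
E
```

```text
the job is handed in; nothing more can be done
None
```

All three accessories are on their own coasters, and I handed the job in at about 32 s of the 128 s allowed. I parked the stopper on bare table, then placed the corkscrew, the pump and the stopper in that order.

**Last checks, from the final pictures:**

| Item | Coaster | Off centre | Other |
|---|---|---|---|
| Pump | round | about 3 mm | upright |
| Stopper | square | about 2 mm (top view only) | upright |
| Corkscrew | oblong | about 2–3 mm | upright, T-handle within about 1° of the coaster's length |

The glass and matchbox look unchanged in the top view. The tin is at its starting pixels; the 133 changed pixels near it look like the arm's shadow, but I did not measure this separately. The gripper was clear of everything.

**What disagreed or went wrong:**
- **TCP height:** the fingertips measured about 22 mm above the reported TCP, so I set the heights from the camera and the force readings.
- **Camera calibration:** the two cameras differed by up to 7 mm across the table for tall tops, so I averaged them. For the pump that difference is larger than the offset in the table.
- **Stopper view:** the side camera could not see the stopper at the end because the corkscrew hid it.
- **Corkscrew grip and placing:** the first grip sat too high on the bar and had to be redone. On placing it I pressed down with 50 N (limits: 40 N for the arm or gripper body, 120 N at the wrist). I then lifted, recentred and set it down again at about 16 N.

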